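# Load the slide cassettes into the carrier and bolt it

### The arm

A 6-joint arm with a two-finger parallel gripper is mounted at the origin on the work surface. World frame = base frame: x ahead of the robot, y to its left, z up, the work surface at z = 0. Lengths are in m, angles in rad, forces in N, time in s.
With the tool pointing down it reaches from about 0.425 to 0.95 m from the base axis. Payload 14.7 kg.
Tool frame: the origin (TCP) lies on the centre line of the jaws, within the pads' length; the fingertips stand 25 mm ahead of it and the grasp point (between the pads) lies 6 mm ahead of it; z points along the fingers, y is the direction in which the jaws open and shut (so a half turn about z gives the same grasp; the last joint's range is limited). The gripper opens to 85 mm and grips with 20 to 120 N. Pads are 22 mm wide; open, the fingers measure 114 mm over their backs; the gripper's body (76 mm by 85 mm) begins 54 mm behind the grasp point. The pads swing forward as they close: fully open they stand 13 mm farther back than shut.
Start: joints at [1.105, 0.48, 1.596, -0, 1.065, -0.047], TCP at [0.264, 0.594, 0.256] pointing down, gripper open.
Joint ranges: [-2.75, 2.75], [-0.82, 2.05], [0.23, 2.67], [-1.56, 4.7], [0.09, 2.69], [-2.92, 2.92]. Speed limits (rad/s): [1.89, 1.89, 2.39, 3.01, 3.01, 3.01].

### API

Orientations are given as a unit quaternion [w, x, y, z].
In Python, from station import r, viewer, job gives the robot as it stands.
- The arm moves only by the tool apply_moves, never from a script. Its argument "moves" is a list of rows, each an object with "jaw": the opening, from -1 (shut) to 1 (fully open), so that 0 is half open; "travel": the shift along the world's x, y, z in mm, a list of three; "rotation": the turn, a rotation vector about the world's x, y, z in degrees, a list of three. In form: [{"jaw": jaw, "travel": [tx, ty, tz], "rotation": [rx, ry, rz]}, ...]. A call has 1 to 10 rows; each row is the pose to reach, as a shift and turn from the pose measured when the call began; what a row does not reach only later rows make up. A row lasts 1/12 s, in which the tool goes at most 41.7 mm and 7.16 degrees, less where a joint would pass 70% of its speed; a pose out of reach is approached as far as the arm can. A call with a gripper value outside its range is refused whole. The fingers move at their own pace and stop on an object; "force" is the grip in N (left out, the last holds). Time passes only in rows, so rows that repeat a pose let the fingers close. It gives the time, the measured TCP pose, the force and the opening at its end, in the units of the state.
- r.read_state(): the state, without advancing time (a new reading comes with each control period).
- viewer.read_camera(name): name is "side" or "top" or "wrist"; returns a dict with "img" (480x640x3 uint8, blue, green, red), "camera_matrix" (3x3 intrinsics, pixels), "cam_to_world" (4x4, takes a point from camera to world coordinates); the wrist camera has in their place "tool_from_camera" (4x4, takes a point from camera to tool coordinates, whose origin is the TCP and whose axes are the flange's). Camera axes: x right, y down, z forward; pixel columns grow to the right and rows downward; lengths in m; the calibration is good to about 2 mm. A picture is of the moment at which its call begins: read the wrist's pose just before it. There is no depth.
- job.hand_in(): hands the job in, once; it reports no verdict.
The state is a dict: "clock": time; "joint_pos": joint angles; "joint_vel": joint speeds; "tau": joint torques, N m; "tcp_pos": TCP position; "eef_rot": TCP orientation; "contact_force": force on the tool from outside, world axes, zero at the start; "moment": the same for the moment, N m; "opening": finger opening in m.
Only numpy, scipy, OpenCV 4.12 (cv2) and the standard library are available. Lean on these libraries where they do the work, as an engineer would, in place of code of your own. Each camera call takes 0.05 s, during which the arm holds its last target. There are 200 camera calls.

### The job

Unstack the white slide cassettes and the blue spacer plates: stack every cassette squarely inside the grey transport carrier, with no plates between them, and put all the spacer plates flat in one neat pile in the yellow tray. Once all the cassettes are in, slide the carrier's bolt by its red knob fully home into the brass keeper. Keep the cassettes level, as there are glass slides inside, and leave the jars and bottles where they stand.

Things in the scene. Friction and masses are not known exactly. Their poses are not given: they have to be found in the camera images.
- plinth_a: fixed black plinth under one stack, 110 (x) x 44 (y) x 20 mm, origin at the centre of its underside. On it, from the bottom, lie: plate_a1, cassette_a1, plate_a2 and, in some starts, cassette_a2, all lengthwise along the plinth's x. The plates overhang the plinth by 9 mm and the cassettes by 6 mm on each long side.
- plinth_b: the same for the other stack: plate_b1, cassette_b1, plate_b2 and, in some starts, cassette_b2.
- plate_a1: blue rigid spacer plate, 140 (its x) x 62 (its y) x 8 mm, origin at the centre of its underside, z up; 80 g. Starts at the bottom of stack a.
- plate_a2: blue rigid spacer plate, 140 (its x) x 62 (its y) x 8 mm, origin at the centre of its underside, z up; 80 g. Starts on cassette_a1.
- plate_b1: blue rigid spacer plate, 140 (its x) x 62 (its y) x 8 mm, origin at the centre of its underside, z up; 80 g. Starts at the bottom of stack b.
- plate_b2: blue rigid spacer plate, 140 (its x) x 62 (its y) x 8 mm, origin at the centre of its underside, z up; 80 g. Starts on cassette_b1.
- cassette_a1: white slide cassette with a red lid band and red top, a solid closed box 130 (its x) x 50 (its y) x 24 mm, origin at the centre of its underside, z up; about 150 g; grasp it across its 50 mm width. Starts between the two plates of stack a.
- cassette_a2: white slide cassette with a red lid band and red top, a solid closed box 130 (its x) x 50 (its y) x 24 mm, origin at the centre of its underside, z up; about 150 g; grasp it across its 50 mm width. Starts on top of stack a, or is absent.
- cassette_b1: white slide cassette with a red lid band and red top, a solid closed box 130 (its x) x 50 (its y) x 24 mm, origin at the centre of its underside, z up; about 150 g; grasp it across its 50 mm width. Starts between the two plates of stack b.
- cassette_b2: white slide cassette with a red lid band and red top, a solid closed box 130 (its x) x 50 (its y) x 24 mm, origin at the centre of its underside, z up; about 150 g; grasp it across its 50 mm width. Starts on top of stack b, or is absent.
- carrier: fixed grey upright carrier, 105 mm high, open at the top, for one column of up to four cassettes laid flat one on another, lengthwise along its x (either way round). Origin at the centre of its underside, z up. A wall closes its -x end (inner face at x = -69 mm); the +x end is open until the bolt closes it. The floor is 10 mm above the origin, with 4 mm to spare round a cassette.
- carrier_floor (a point): centre of the carrier's inner floor, 10 mm above the table: where the first cassette's origin belongs. Axes as the carrier's. Four corner lips, 6 mm thick and 105 mm high (inner faces at y = +-29 mm), guide the cassettes' sides only beyond x = +-50 mm: the middle of both long sides is open to fingers coming from above.
- keeper (a point): the keeper at the table's height: two brass cheeks 105 mm high across the carrier's +x end, at x = 73, y = -44 mm in the carrier's frame. A dark steel track 28 mm high carries the bolt, from y = -52 to +132 mm at x = 67 to 88 mm.
- bolt (a joint): travel of the bolt, m: 0 is drawn back (to the carrier's +y), 0.08 is the stop, fully home, its tip in the keeper. A flat steel blade 98 mm long, 8 mm thick, 30 to 100 mm above the table; it slides towards the carrier's -y just outside the cassettes' +x ends (inner face at x = 69 mm). Stays where it is left; friction about 2 N. Starts at 0 to 0.015.
- bolt_knob (a point): middle of the bolt's red knob, an upright cylinder 24 mm across and 40 mm high (117 to 157 mm above the table) on a 12 mm stem on the blade's top edge; moves with the bolt towards the carrier's -y as the bolt closes. In the carrier's frame it is at x = 73 mm, y = 115 mm minus the travel, z = 137 mm. It can be gripped from above with any yaw.
- tray: loose yellow open tray for the spacer plates, outside 210 (its x) x 150 (its y) x 26 mm high, walls and floor 5 mm thick; origin at the centre of its underside; 600 g. It may get knocked aside during the work.
- jar_1: small white jar with a red cap, 44 mm across, 75 mm high; origin under its centre; leave alone
- jar_2: small white jar with a red label, 44 mm across, 75 mm high; origin under its centre; leave alone
- gel: clear bottle with an orange cap, 56 mm across, 150 mm high; origin under its centre; leave alone
- cup: clear sample cup with an orange cap, 56 mm across, 65 mm high; origin under its centre; leave alone
- stain: amber bottle with a blue cap, 50 mm across, 120 mm high; origin under its centre; leave alone

How it is judged:
On the way, in this order (a step that is already met when the one before it is completed fails the run):
1. every cassette sits level inside the carrier (x of cassette_a1 in the frame of carrier between -0.009 and 0.009 m and y of cassette_a1 in the frame of carrier between -0.008 and 0.008 m and z of cassette_a1 in the frame of carrier between 0.006 and 0.088 m and angle between each of cassette_a1, cassette_a2, cassette_b1, cassette_b2's own z axis and vertical below 0.06 rad and linear speed of each of cassette_a1, cassette_a2, cassette_b1, cassette_b2 below 0.03 m/s and x of cassette_a2 in the frame of carrier between -0.009 and 0.009 m and y of cassette_a2 in the frame of carrier between -0.008 and 0.008 m and z of cassette_a2 in the frame of carrier between 0.006 and 0.088 m and x of cassette_b1 in the frame of carrier between -0.009 and 0.009 m and y of cassette_b1 in the frame of carrier between -0.008 and 0.008 m and z of cassette_b1 in the frame of carrier between 0.006 and 0.088 m and x of cassette_b2 in the frame of carrier between -0.009 and 0.009 m and y of cassette_b2 in the frame of carrier between -0.008 and 0.008 m and z of cassette_b2 in the frame of carrier between 0.006 and 0.088 m), for 0.2 s.
2. then the bolt is slid fully home (value of joint bolt above 0.077 m), for 0.2 s.
At the end, for the whole second after the job is handed in: All cassettes at rest in the carrier column, level within 0.06 rad, centred within 9 mm lengthwise, 8 mm sideways; bolt within 3 mm of home; all four plates flat at rest in the tray in one pile: centres within 30 mm of plate_a1's and 55 mm of the tray's, aligned within 0.35 rad (all of step 1 and (angle between plate_a1's own z axis and vertical below 0.06 rad or angle between plate_a1's own z axis and vertical above 3.08 rad) and horizontal distance between each of plate_a1, plate_a2, plate_b1, plate_b2 and tray below 0.055 m and height (world z) of each of plate_a1, plate_a2, plate_b1, plate_b2 below 0.048 m and linear speed of each of plate_a1, plate_a2, plate_b1, plate_b2 below 0.03 m/s and (angle between plate_a2's own z axis and vertical below 0.06 rad or angle between plate_a2's own z axis and vertical above 3.08 rad) and horizontal distance between each of plate_a2, plate_b1, plate_b2 and plate_a1 below 0.03 m and angle between the x axis of each of plate_a2, plate_b1, plate_b2 and the x axis of plate_a1, either way round below 0.35 rad and (angle between plate_b1's own z axis and vertical below 0.06 rad or angle between plate_b1's own z axis and vertical above 3.08 rad) and (angle between plate_b2's own z axis and vertical below 0.06 rad or angle between plate_b2's own z axis and vertical above 3.08 rad) and value of joint bolt above 0.077 m); the robot touches nothing.
It fails at once if a cassette is tipped far from level (angle between any of cassette_a1, cassette_a2, cassette_b1, cassette_b2's own z axis and vertical above 0.7 rad).
It fails at once if a jar or bottle is disturbed (distance of any of jar_1, jar_2, gel, cup, stain from where it was at the start of the episode above 0.035 m).
Of cassette_a2, cassette_b2 only 1 to 2 are there at a start; the rules pass over those that are not, and their reading is None.
At some moment in a run one of tray may be knocked a few centimetres aside while the robot is not near it.
It also fails if it takes over 208 s, if anything falls off the work surface, if the arm or the gripper's body presses on something with over 40 N, if the wrist force passes 120 N, or if a joint passes its speed limit or range.

## Working session

There is one attempt and no reset: what is moved stays moved. The work goes in short steps, Python scripts to look and compute and a tool call to move; the robot and the scene stay as the last step left them, time stands still between calls to the robot, and variables do not carry over. Pictures are saved under pics/ and viewed, about 12 in all and at most 16, crops included, and the job is handed in when it is done.

Besides the shell and the picture viewer there is one more tool, called after "Emit:" as a command line: name --argument value ..., lists and objects as JSON in quotes. apply_moves: Moves the arm, as the interface text tells. Its arguments: {"type":"object","properties":{"moves":{"type":"array","items":{"type":"object","properties":{"jaw":{"type":"number"},"travel":{"type":"array","items":{"type":"number"}},"rotation":{"type":"array","items":{"type":"number"}}}}},"force":{"type":"number"}},"required":["moves"]}

```bash
ls; mkdir -p pics; python3 - <<'E'
from station import r,viewer,job
import cv2,numpy as np
s=r.read_state(); print(s)
for n in("top","side"):
    c=viewer.read_camera(n); cv2.imwrite(f"pics/{n}0.png",c["img"]); print(n,c["camera_matrix"],c["cam_to_world"])
    np.savez(f"{n}0.npz",**c)
E
```

```text
pics
{'clock': 0.0, 'joint_pos': array([ 1.10540609e+00,  4.80834072e-01,  1.59691136e+00,  8.24532481e-06,
        1.06509717e+00, -4.65972129e-02]), 'joint_vel': array([ 4.15569839e-05,  3.24854669e-04, -8.72386941e-04,  1.70182370e-05,
        4.53746860e-05,  1.01221243e-03]), 'tau': array([ 1.96017136e-03, -9.50652409e+01, -4.30186737e+01, -1.85793315e-04,
        1.21692382e-02, -1.34688037e-05]), 'tcp_pos': array([0.26412279, 0.59347545, 0.25565695]), 'eef_rot': array([-1.61735481e-04,  2.07871548e-01,  9.78155933e-01, -6.03693974e-04]), 'contact_force': array([-1.52401484e-01,  3.38938780e-01,  3.15085721e-04]), 'moment': array([-0.03587397,  0.05451115,  0.02757912]), 'opening': 0.085253061897904}
top [[552.12598694   0.         313.74240837]
 [  0.         552.12598694 244.54720759]
 [  0.           0.           1.        ]] [[ 8.16094284e-02 -9.72761162e-01  2.16969177e-01  3.34793673e-01]
 [-9.96664329e-01 -7.97269726e-02  1.74306033e-02  5.21791815e-02]
 [ 3.42481751e-04 -2.17667941e-01 -9.76022823e-01  1.26294513e+00]
 [ 0.00000000e+00  0.00000000e+00  0.00000000e+00  1.00000000e+00]]
side [[578.39105491   0.         315.68653805]
 [  0.         578.39105491 241.70047276]
 [  0.           0.           1.        ]] [[ 0.76138735 -0.35551243  0.54212564 -0.00993766]
 [-0.64792586 -0.38898893  0.65488907 -0.66960995]
 [-0.02194033 -0.84988148 -0.52651695  0.69864106]
 [ 0.          0.          0.          1.        ]]
```

View pics/top0.png

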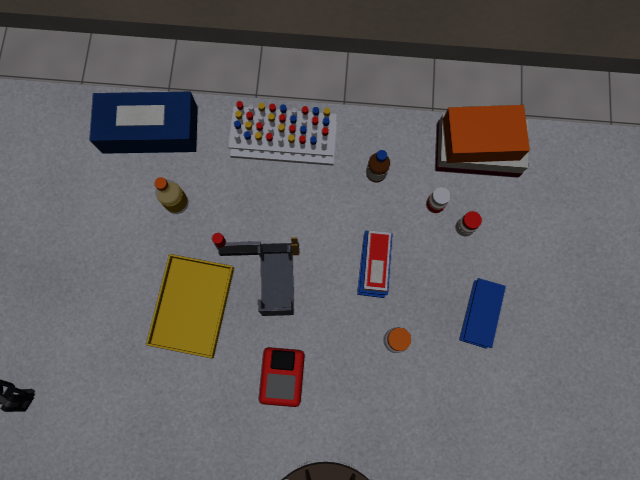

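View pics/side0.png

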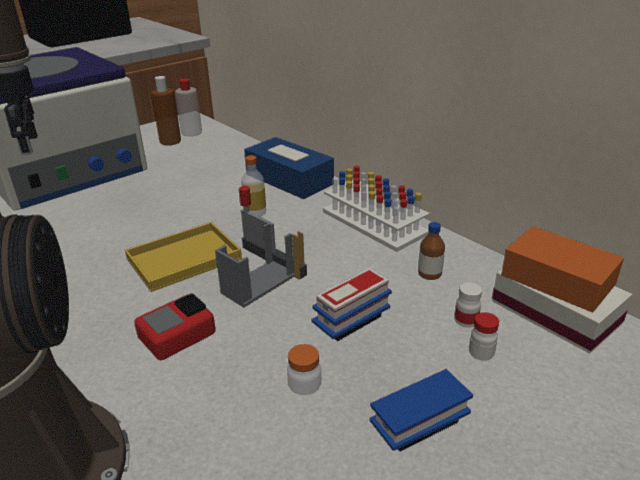

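The top view shows the 3-cassette start. Stack with a cassette on top is at px (376,264), and the plate-topped stack at (483,313). The carrier is at (277,280) with its knob at (219,240) to +y, and the tray at (191,306). The side view confirms the layers.

```bash
cat > h.py <<'E'
import numpy as np,cv2
from scipy.spatial.transform import Rotation as R
def quat(q): return R.from_quat([q[1],q[2],q[3],q[0]])
def wristT(s,c):
    T=np.eye(4);T[:3,:3]=quat(s["eef_rot"]).as_matrix();T[:3,3]=s["tcp_pos"]
    return T@c["tool_from_camera"]
def plane(K,T,px,z):
    px=np.atleast_2d(np.asarray(px,float)); d=np.c_[px,np.ones(len(px))]@np.linalg.inv(K).T@T[:3,:3].T
    return T[:3,3]+d*((z-T[2,3])/d[:,2])[:,None]
def proj(K,T,p):
    q=(np.atleast_2d(p)-T[:3,3])@T[:3,:3]; q=q@K.T; return q[:,:2]/q[:,2:]
def rect(mask,K,T,z,n=0):
    """largest contours of mask -> world centre, size, yaw of long side (mm, deg) at height z"""
    cs,_=cv2.findContours(mask.astype(np.uint8),cv2.RETR_EXTERNAL,cv2.CHAIN_APPROX_NONE); out=[]
    for c in sorted(cs,key=cv2.contourArea,reverse=True)[:n+1]:
        w=plane(K,T,c[:,0],z)[:,:2]*1000
        (x,y),(a,b),_=cv2.minAreaRect(w.astype(np.float32)); bx=cv2.boxPoints(((x,y),(a,b),_))
        e=max((bx[1]-bx[0],bx[2]-bx[1]),key=np.linalg.norm)
        out.append((round(x,1),round(y,1),round(max(a,b),1),round(min(a,b),1),round((np.degrees(np.arctan2(e[1],e[0]))+90)%180-90,1),c[:,0].mean(0).round().tolist()))
    return out
E
python3 - <<'E'
from h import *
c=np.load("top0.npz");K,T,im=c["camera_matrix"],c["cam_to_world"],c["img"]
H,S,V=cv2.split(cv2.cvtColor(im,cv2.COLOR_BGR2HSV))
yel=(abs(H.astype(int)-25)<7)&(S>150)&(V>60);red=((H<6)|(H>174))&(S>150)&(V>90);blue=(abs(H.astype(int)-112)<10)&(S>150)&(V>90)
ora=(H>5)&(H<16)&(S>170)&(V>100)
print("tray",rect(yel,K,T,.026)); print("red(z84)",rect(red,K,T,.084,5)); print("knob z157",rect(red,K,T,.150,5))
print("blue z60",rect(blue,K,T,.060,4))
print("jar caps",rect(red,K,T,.075,4)); print("orange z65",rect(ora,K,T,.065,4))
m=np.zeros_like(H); 
x=cv2.resize(im[225:330,200:310],None,fx=5,fy=5,interpolation=cv2.INTER_CUBIC); cv2.imwrite("pics/car.png",np.clip(x*1.6,0,255).astype(np.uint8))
E
```

```text
tray [(449.8, 338.5, 209.1, 151.9, np.float32(-6.3), [191.0, 306.0])]
red(z84) [(311.5, 117.8, 111.0, 81.6, np.float32(-0.0), [281.0, 374.0]), (574.4, -67.6, 117.5, 38.4, np.float32(-1.1), [377.0, 260.0]), (682.5, -271.7, 37.7, 35.7, np.float32(27.7), [472.0, 219.0]), (595.3, 286.1, 22.0, 20.3, np.float32(-85.3), [217.0, 238.0]), (843.2, 197.3, 12.3, 11.4, np.float32(5.6), [269.0, 136.0]), (892.4, 172.1, 12.5, 11.5, np.float32(5.4), [282.0, 117.0])]
knob z157 [(312.8, 114.1, 104.8, 77.0, np.float32(-0.0), [281.0, 374.0]), (561.0, -60.9, 110.9, 36.3, np.float32(-1.1), [377.0, 260.0]), (663.1, -253.5, 35.6, 33.7, np.float32(27.7), [472.0, 219.0]), (580.8, 273.0, 20.8, 19.2, np.float32(-85.3), [217.0, 238.0]), (814.8, 189.2, 11.7, 10.8, np.float32(5.6), [269.0, 136.0]), (861.2, 165.4, 11.8, 10.9, np.float32(5.4), [282.0, 117.0])]
blue z60 [(482.0, -305.2, 142.9, 68.8, np.float32(-12.6), [477.0, 314.0]), (570.5, -65.6, 142.9, 64.9, np.float32(-2.5), [368.0, 274.0]), (829.3, -65.3, 21.0, 19.7, np.float32(-85.3), [381.0, 154.0]), (928.2, 96.2, 12.8, 11.8, np.float32(4.7), [315.0, 109.0]), (928.2, 174.4, 11.9, 10.3, np.float32(-85.3), [282.0, 107.0])]
jar caps [(311.4, 118.3, 111.8, 82.2, np.float32(-0.0), [281.0, 374.0]), (576.2, -68.5, 118.4, 38.7, np.float32(-1.1), [377.0, 260.0]), (685.2, -274.1, 37.9, 36.0, np.float32(27.7), [472.0, 219.0]), (597.3, 287.8, 22.2, 20.4, np.float32(-85.3), [217.0, 238.0]), (847.1, 198.4, 12.4, 11.5, np.float32(5.6), [269.0, 136.0])]
orange z65 [(911.1, -309.1, 177.5, 114.6, np.float32(-83.1), [488.0, 129.0]), (410.1, -125.8, 47.1, 46.5, np.float32(21.8), [399.0, 339.0]), (717.0, 434.8, 26.3, 22.8, np.float32(8.3), [160.0, 182.0])]
```

View pics/car.png

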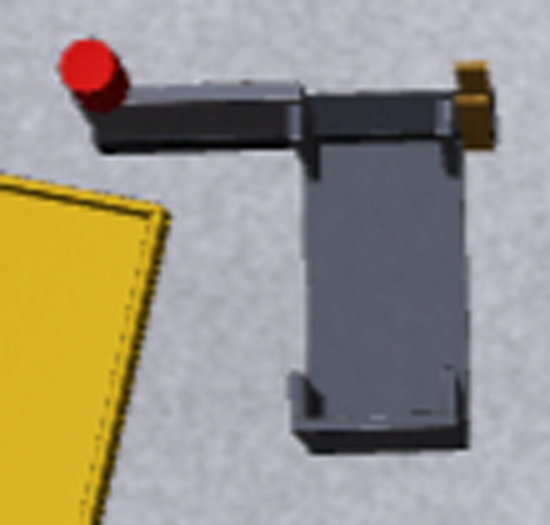

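Emit:
apply_moves --moves '[{"jaw": 1,"travel": [25,-32,20],"rotation": [0,0,3]},{"jaw": 1,"travel": [50,-65,60],"rotation": [0,0,9]},{"jaw": 1,"travel": [70,-100,80],"rotation": [0,0,14]},{"jaw": 1,"travel": [90,-135,90],"rotation": [0,0,20]},{"jaw": 1,"travel": [110,-170,90],"rotation": [0,0,23]},{"jaw": 1,"travel": [130,-205,90],"rotation": [0,0,23]},{"jaw": 1,"travel": [150,-240,90],"rotation": [0,0,23]},{"jaw": 1,"travel": [170,-275,90],"rotation": [0,0,23]},{"jaw": 1,"travel": [185,-310,90],"rotation": [0,0,23]},{"jaw": 1,"travel": [195,-345,90],"rotation": [0,0,23]}]' --force 40

```text
clock: 0.93
tcp_pos: [0.4583, 0.2522, 0.3456]
eef_rot: [0.0, 0.009, 1.0, -0.001]
contact_force: [1.3, 0.0, 0.1]
opening: 0.0854
```

```bash
python3 - <<'E'
from h import *
c=np.load("top0.npz");K,T=c["camera_matrix"],c["cam_to_world"]
f=lambda p,z:(plane(K,T,np.array(p)/5+[200,225],z)*1000).round(1).tolist()
print("knob top",f([[88,67]],.157))
print("blade top L/R",f([[130,100],[300,93]],.100))
print("floor right edge",f([[464,180],[467,425]],.010)," left",f([[306,180],[308,360]],.010))
print("base bottom",f([[312,452],[467,447]],0))
print("wall top outer?",f([[294,430],[466,430]],.105))
from station import viewer,r
s=r.read_state();c=viewer.read_camera("wrist");print(c["camera_matrix"],c["tool_from_camera"].round(4));print(s["tcp_pos"],s["joint_pos"].round(2))
cv2.imwrite("pics/w1.png",c["img"])
T=wristT(s,c);print(T.round(3)); print(plane(c["camera_matrix"],T,[[0,0],[640,0],[640,480],[0,480]],0).round(3))
np.savez("w1.npz",T=T,**c)
E
```

```text
knob top [[577.4, 270.1, 157.0]]
blade top L/R [[576.9, 261.5, 100.0], [585.9, 188.8, 100.0]]
floor right edge [[570.6, 119.6, 10.0], [458.2, 108.1, 10.0]]  left [[564.6, 192.3, 10.0], [481.7, 182.9, 10.0]]
base bottom [[441.1, 177.8, 0.0], [449.2, 107.6, 0.0]]
wall top outer? [[440.8, 175.8, 105.0], [446.7, 104.1, 105.0]]
[[351.85554527   0.         311.95457031]
 [  0.         351.85554527 239.11282715]
 [  0.           0.           1.        ]] [[ 8.000e-04 -9.637e-01 -2.670e-01  6.710e-02]
 [ 1.000e+00  8.000e-04 -2.000e-04  1.000e-03]
 [ 4.000e-04 -2.670e-01  9.637e-01 -1.184e-01]
 [ 0.000e+00  0.000e+00  0.000e+00  1.000e+00]]
[0.45833075 0.25217799 0.34559644] [ 0.45  0.22  1.77 -0.    1.16 -1.11]
[[ 0.017  0.964  0.267  0.391]
 [ 1.    -0.016 -0.006  0.254]
 [-0.001  0.267 -0.964  0.464]
 [ 0.     0.     0.     1.   ]]
[[ 0.228 -0.103 -0.   ]
 [ 0.241  0.634  0.   ]
 [ 0.95   0.798 -0.   ]
 [ 0.934 -0.283  0.   ]]
```

View pics/w1.png

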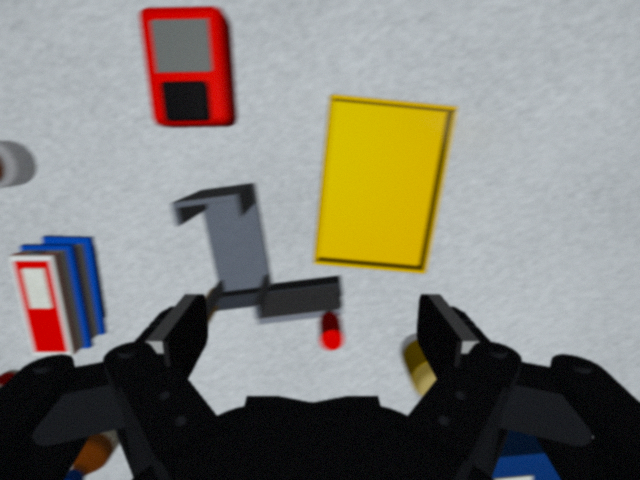

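The wrist view shows the carrier (back wall at (215,200), blade and knob at (300,300) and (330,335)), the tray upright and stack A at (55,300). Next I go over stack A.

Emit:
apply_moves --moves '[{"jaw": 1,"travel": [14,-38,0]},{"jaw": 1,"travel": [28,-74,0]},{"jaw": 1,"travel": [42,-110,0]},{"jaw": 1,"travel": [56,-146,-10]},{"jaw": 1,"travel": [70,-182,-30]},{"jaw": 1,"travel": [84,-218,-45]},{"jaw": 1,"travel": [98,-254,-60]},{"jaw": 1,"travel": [115,-290,-75]},{"jaw": 1,"travel": [120,-317,-85]},{"jaw": 1,"travel": [120,-317,-85]}]'

```text
schema error: expected keys jaw, travel, rotation
```

```bash
cat >> h.py <<'E'
def look(name):
    from station import viewer,r
    s=r.read_state();c=viewer.read_camera("wrist");T=wristT(s,c);cv2.imwrite(f"pics/{name}.png",c["img"])
    print("tcp",(s["tcp_pos"]*1000).round(1),"R",quat(s["eef_rot"]).as_rotvec(True).round(1),"F",s["contact_force"].round(1),"op",round(s["opening"]*1000,1))
    H,S,V=cv2.split(cv2.cvtColor(c["img"],cv2.COLOR_BGR2HSV)); H=H.astype(int)
    m=dict(yel=(abs(H-25)<7)&(S>150)&(V>60),red=((H<6)|(H>174))&(S>150)&(V>90),blue=(abs(H-112)<10)&(S>150)&(V>60),
           white=(S<40)&(V>215))
    return c["img"],c["camera_matrix"],T,m
E
python3 - <<'E'
from h import *
im,K,T,m=look("w2")
print(rect(m["red"],K,T,.084,2),rect(m["white"]|m["red"],K,T,.084,2),rect(m["blue"],K,T,.06,2),sep="\n")
E
```

```text
tcp [459.8 246.1 345.5] R [  1.7 180.   -0.4] F [ 2.9 -6.  -0.6] op 85.6
[(319.2, 134.2, 106.9, 79.3, np.float32(0.2), [196.0, 63.0]), (574.5, -67.0, 114.3, 38.2, np.float32(-1.0), [50.0, 303.0]), (621.3, 278.7, 28.7, 25.5, np.float32(0.7), [342.0, 336.0])]
[(319.2, 134.2, 106.9, 79.3, np.float32(0.2), [196.0, 63.0]), (574.5, -67.0, 114.3, 38.2, np.float32(-1.0), [50.0, 303.0]), (621.3, 278.7, 28.7, 25.5, np.float32(0.7), [342.0, 336.0])]
[(560.8, -30.3, 148.9, 84.0, np.float32(20.4), [86.0, 279.0]), (849.3, 552.9, 100.5, 47.0, np.float32(84.9), [526.0, 467.0]), (863.0, -109.9, 17.8, 5.6, np.float32(89.3), [76.0, 478.0])]
```

View pics/w2.png

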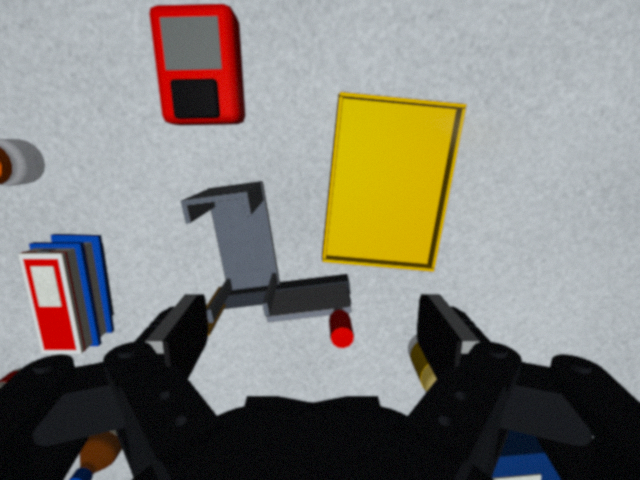

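Emit:
apply_moves --moves '[{"jaw": 1,"travel": [14,-38,0],"rotation": [0,0,0]},{"jaw": 1,"travel": [28,-74,0],"rotation": [0,0,0]},{"jaw": 1,"travel": [42,-110,0],"rotation": [0,0,0]},{"jaw": 1,"travel": [56,-146,-10],"rotation": [0,0,0]},{"jaw": 1,"travel": [70,-182,-30],"rotation": [0,0,0]},{"jaw": 1,"travel": [84,-218,-45],"rotation": [0,0,0]},{"jaw": 1,"travel": [98,-254,-60],"rotation": [0,0,0]},{"jaw": 1,"travel": [110,-290,-75],"rotation": [0,0,0]},{"jaw": 1,"travel": [114,-313,-95],"rotation": [0,0,0]},{"jaw": 1,"travel": [114,-313,-95],"rotation": [0,0,0]}]'

```text
clock: 1.87
tcp_pos: [0.5721, -0.0676, 0.2467]
eef_rot: [-0.002, 0.012, 1.0, -0.001]
contact_force: [-1.5, 0.5, -0.2]
opening: 0.0853
```

```bash
python3 - <<'E'
from h import *
im,K,T,m=look("w3")
print(rect(m["red"],K,T,.084,2),rect(m["blue"],K,T,.06,2),sep="\n")
E
```

```text
tcp [572.1 -67.6 246.7] R [  -2.2 -179.7    0.3] F [-1.5  0.5 -0.2] op 85.3
[(574.1, -66.1, 116.7, 38.7, np.float32(-1.0), [313.0, 225.0]), (677.4, -268.4, 38.2, 30.4, np.float32(-43.8), [94.0, 346.0]), (690.2, -167.3, 5.3, 0.7, np.float32(37.3), [205.0, 356.0])]
[(484.2, -301.2, 138.9, 49.2, np.float32(-12.2), [28.0, 119.0]), (489.4, -264.6, 125.4, 17.9, np.float32(-11.1), [76.0, 122.0]), (572.5, -65.6, 139.5, 60.6, np.float32(-1.1), [314.0, 206.0])]
```

View pics/w3.png

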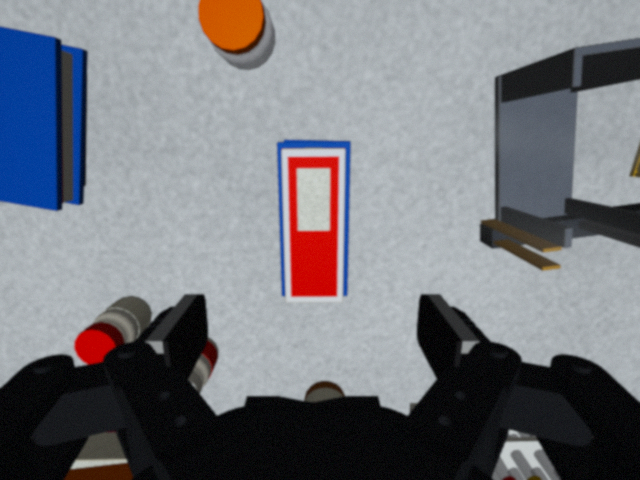

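Stack A is dead ahead of the tool, with the cassette at (313,225). It measures (574,-66), yaw -1°, and is clear of its neighbours.

Emit:
apply_moves --moves '[{"jaw": 1,"travel": [2,1,-35],"rotation": [0,0,0]},{"jaw": 1,"travel": [2,1,-70],"rotation": [0,0,0]},{"jaw": 1,"travel": [2,1,-105],"rotation": [0,0,0]},{"jaw": 1,"travel": [2,1,-130],"rotation": [0,0,0]},{"jaw": 1,"travel": [2,1,-147],"rotation": [0,0,0]},{"jaw": 1,"travel": [2,1,-155],"rotation": [0,0,0]},{"jaw": 1,"travel": [2,1,-158],"rotation": [0,0,0]},{"jaw": 1,"travel": [2,1,-158],"rotation": [0,0,0]}]' --force 50

```text
clock: 2.58
tcp_pos: [0.5742, -0.064, 0.0905]
eef_rot: [-0.002, 0.012, 1.0, -0.001]
contact_force: [-0.0, 0.2, 0.4]
opening: 0.0853
```

Emit:
apply_moves --moves '[{"jaw": -0.2,"travel": [0,0,0],"rotation": [0,0,0]},{"jaw": -0.2,"travel": [0,0,0],"rotation": [0,0,0]},{"jaw": -0.2,"travel": [0,0,0],"rotation": [0,0,0]},{"jaw": -0.2,"travel": [0,0,0],"rotation": [0,0,0]},{"jaw": -0.2,"travel": [0,0,0],"rotation": [0,0,0]},{"jaw": -0.2,"travel": [0,0,0],"rotation": [0,0,0]},{"jaw": -0.2,"travel": [0,0,0],"rotation": [0,0,0]},{"jaw": -0.2,"travel": [0,0,0],"rotation": [0,0,0]}]'

```text
clock: 3.25
tcp_pos: [0.5749, -0.064, 0.0919]
eef_rot: [-0.001, 0.012, 1.0, -0.001]
contact_force: [-1.7, 0.6, 12.0]
opening: 0.0489
```

Emit:
apply_moves --moves '[{"jaw": -0.2,"travel": [0,0,8],"rotation": [0,0,0]},{"jaw": -0.2,"travel": [0,0,25],"rotation": [0,0,0]},{"jaw": -0.2,"travel": [0,0,55],"rotation": [0,0,0]},{"jaw": -0.2,"travel": [0,0,90],"rotation": [0,0,0]},{"jaw": -0.2,"travel": [0,0,125],"rotation": [0,0,0]},{"jaw": -0.2,"travel": [0,0,150],"rotation": [0,0,0]},{"jaw": -0.2,"travel": [0,0,160],"rotation": [0,0,0]},{"jaw": -0.2,"travel": [0,0,160],"rotation": [0,0,0]}]'

```text
clock: 3.92
tcp_pos: [0.5762, -0.0643, 0.2551]
eef_rot: [0.002, 0.012, 1.0, -0.002]
contact_force: [0.5, 0.8, -0.9]
opening: 0.0485
```

```bash
python3 - <<'E'
from h import *
im=cv2.imread("pics/w2.png")
x=cv2.resize(im[170:360,170:370],None,fx=4,fy=3.0*4/3,interpolation=cv2.INTER_CUBIC)[:600]
cv2.imwrite("pics/w2c.png",np.clip(x*1.5,0,255).astype(np.uint8))
E
```

```text
(no output)
```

View pics/w2c.png

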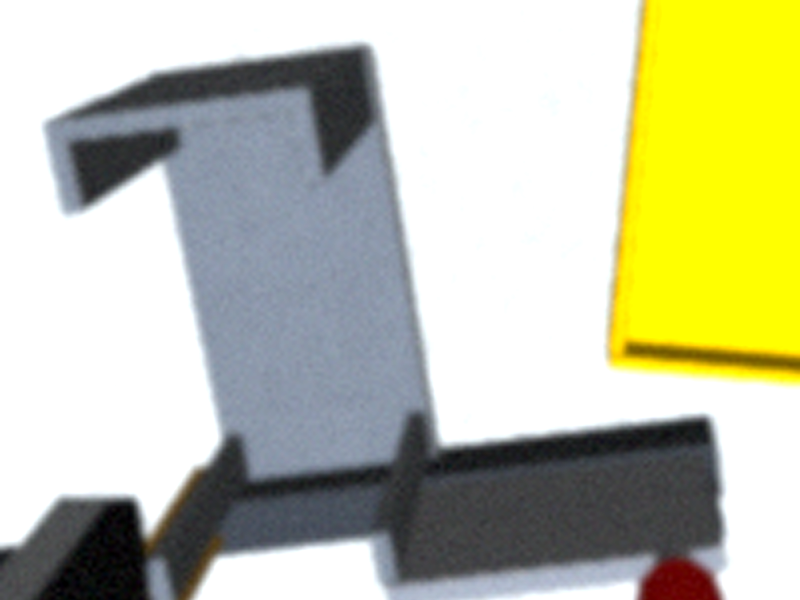

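```bash
python3 - <<'E'
from h import *
from station import r
c=np.load("w1.npz");K=c["camera_matrix"]
T=np.eye(4);T[:3,:3]=R.from_rotvec([1.7,180,-.4],degrees=True).as_matrix();T[:3,3]=[.4598,.2461,.3455];T=T@c["tool_from_camera"]
pts=[((47,122),(-75,-35,105)),((65,210),(-50,-35,105)),((370,45),(-75,35,0)),((375,128),(None,35,10)),((432,420),(None,35,10)),((168,165),(None,-35,10)),((225,440),(None,-35,10)),((160,75),(-75,-35,0))]
a=np.radians(6.4);u=np.array([np.cos(a),np.sin(a)]);v=np.array([-u[1],u[0]])
for p,q in pts:
    w=plane(K,T,np.array(p)/4+170,q[2]/1000)[0,:2]*1000
    d=w-[519,150]; print(q,w.round(1),"in carrier",(d@u).round(1),(d@v).round(1))
E
```

```text
(-75, -35, 105) [448.6 112.1] in carrier -74.2 -29.8
(-50, -35, 105) [471.8 114.1] in carrier -50.9 -30.4
(-75, 35, 0) [441.5 181. ] in carrier -73.6 39.5
(None, 35, 10) [467.2 182.6] in carrier -47.8 38.2
(None, 35, 10) [568.9 196.7] in carrier 54.8 40.9
(None, -35, 10) [478.3 114. ] in carrier -44.5 -31.2
(None, -35, 10) [575.1 124.7] in carrier 53.0 -31.4
(-75, -35, 0) [450.  111.2] in carrier -72.9 -30.8
```

Emit:
apply_moves --moves '[{"jaw": -0.2,"travel": [1,30,0],"rotation": [0,0,0]},{"jaw": -0.2,"travel": [2,65,0],"rotation": [0,0,0]},{"jaw": -0.2,"travel": [3,95,0],"rotation": [0,0,0]},{"jaw": -0.2,"travel": [4,110,0],"rotation": [0,0,0]},{"jaw": -0.2,"travel": [4,115,0],"rotation": [0,0,0]},{"jaw": -0.2,"travel": [4,115,0],"rotation": [0,0,0]},{"jaw": -0.2,"travel": [4,115,0],"rotation": [0,0,0]}]'

```text
clock: 4.5
tcp_pos: [0.5797, 0.0503, 0.2542]
eef_rot: [0.001, 0.012, 1.0, -0.002]
contact_force: [0.1, -0.8, -1.8]
opening: 0.0489
```

```bash
python3 - <<'E'
from h import *
im,K,T,m=look("w4"); np.savez("w4.npz",K=K,T=T)
cv2.imwrite("pics/w4c.png",cv2.resize(im[0:300,290:640],None,fx=2,fy=2,interpolation=cv2.INTER_CUBIC))
E
```

```text
tcp [579.7  50.3 254.2] R [  2.2 179.9  -0.3] F [ 0.1 -0.8 -1.8] op 48.9
```

View pics/w4c.png

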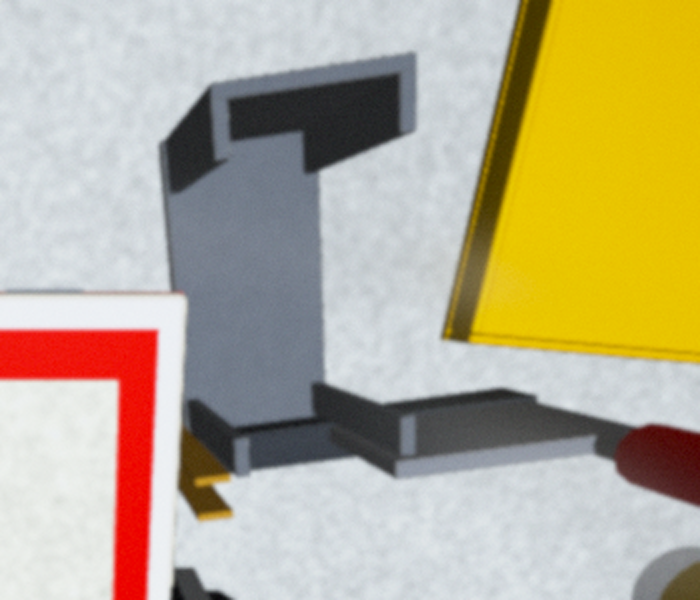

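```bash
python3 - <<'E'
from h import *
c=np.load("w4.npz");K,T=c["K"],c["T"]
P=[((212,85),(-75,-35)),((415,53),(-75,35)),((413,130),(-50,35)),((215,160),(-50,-35)),((230,98),(-69,-29)),((400,73),(-69,29)),((235,436),(50,-35)),((248,436),(50,-29)),((400,413),(50,29)),((414,413),(50,35))]
w=plane(K,T,[(p[0]/2+290,p[1]/2) for p,_ in P],.105)[:,:2]*1000
q=np.array([b for _,b in P],float)
qc,wc=q-q.mean(0),w-w.mean(0)
a=np.arctan2((qc[:,0]*wc[:,1]-qc[:,1]*wc[:,0]).sum(),(qc*wc).sum())
M=np.array([[np.cos(a),-np.sin(a)],[np.sin(a),np.cos(a)]])
t=w.mean(0)-M@q.mean(0);print("carrier",t.round(1),np.degrees(a).round(2));print((w-(q@M.T+t)).round(1))
E
```

```text
carrier [518.6 153.4] 6.52
[[ 1.   1. ]
 [ 0.9 -0.6]
 [-0.2 -1.3]
 [-0.2  0.2]
 [-0.1  0.7]
 [ 0.2  0.3]
 [-0.6  0.7]
 [ 0.2 -0.2]
 [-1.  -0.1]
 [-0.2 -0.7]]
```

Emit:
apply_moves --moves '[{"jaw": -0.2,"travel": [-15,25,0],"rotation": [0,0,2]},{"jaw": -0.2,"travel": [-35,55,0],"rotation": [0,0,5]},{"jaw": -0.2,"travel": [-50,85,0],"rotation": [0,0,7.9]},{"jaw": -0.2,"travel": [-60,102.4,0],"rotation": [0,0,7.9]},{"jaw": -0.2,"travel": [-60,102.4,-20],"rotation": [0,0,7.9]},{"jaw": -0.2,"travel": [-60,102.4,-50],"rotation": [0,0,7.9]},{"jaw": -0.2,"travel": [-60,102.4,-80],"rotation": [0,0,7.9]},{"jaw": -0.2,"travel": [-60,102.4,-95],"rotation": [0,0,7.9]},{"jaw": -0.2,"travel": [-60,102.4,-95],"rotation": [0,0,7.9]}]'

```text
clock: 5.3
tcp_pos: [0.518, 0.1507, 0.1562]
eef_rot: [-0.002, -0.056, 0.998, -0.002]
contact_force: [-0.9, -0.4, -1.9]
opening: 0.0489
```

```bash
python3 - <<'E'
from h import *
c=np.load("w4.npz");K,T=c["K"],c["T"]
w=plane(K,T,[(290+186/2,297/2)],.2463)[0]*1000; a=np.radians(-1.4);d=w[:2]-[579.7,50.3]
print("cassette corner in tool",d@[np.cos(a),np.sin(a)],d@[-np.sin(a),np.cos(a)],"expect -65,25")
im,K,T,m=look("w5"); np.savez("w5.npz",K=K,T=T)
cv2.imwrite("pics/w5c.png",cv2.resize(im[60:360,150:490],None,fx=2,fy=2,interpolation=cv2.INTER_CUBIC))
E
```

```text
cassette corner in tool -64.8594291967441 25.564144086401235 expect -65,25
tcp [518.  150.7 156.2] R [  10.1 -179.5    0.4] F [-0.9 -0.4 -1.9] op 48.9
```

View pics/w5c.png

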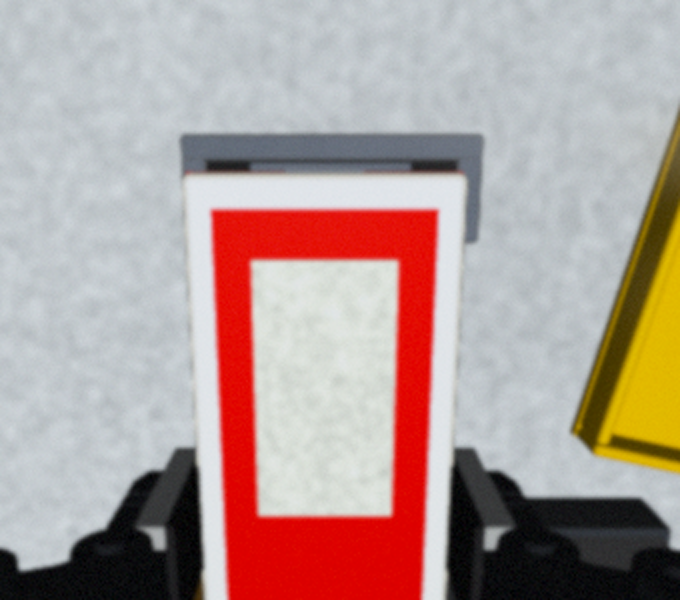

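```bash
python3 - <<'E'
from h import *
c=np.load("w5.npz");K,T=c["K"],c["T"]
f=lambda p,z:plane(K,T,[(150+x/2,60+y/2) for x,y in p],z)[:,:2]*1000
a=np.radians(6.5);u=np.array([np.cos(a),np.sin(a)]);v=np.array([-u[1],u[0]])
w=f([(181,136),(484,136)],.105);k=f([(184,174),(467,174)],.1483)
print(w,k); ang=lambda e:np.degrees(np.arctan2(-e[0],e[1]))
print("yaw wall,cass",ang(w[1]-w[0]),ang(k[1]-k[0]))
cw=w.mean(0)+75*u; ck=k.mean(0)+65*u; print("carrier",cw,"cass",ck,"move",cw-ck,"along u,v",(cw-ck)@u,(cw-ck)@v)
E
```

```text
[[448.81791885 110.43149429]
 [440.98161547 179.76630223]] [[455.78536071 120.06194251]
 [450.24543415 168.97676933]]
yaw wall,cass 6.448274503022855 6.46159084326
carrier [519.41765633 153.58913929] cass [517.59756805 151.87756482] move [1.82008829 1.71157448] along u,v 2.0021442286229862 1.4945323865372713
```

Emit:
apply_moves --moves '[{"jaw": -0.2,"travel": [1.8,1.7,0],"rotation": [0,0,0]},{"jaw": -0.2,"travel": [1.8,1.7,0],"rotation": [0,0,0]},{"jaw": -0.2,"travel": [1.8,1.7,-10],"rotation": [0,0,0]},{"jaw": -0.2,"travel": [1.8,1.7,-20],"rotation": [0,0,0]},{"jaw": -0.2,"travel": [1.8,1.7,-30],"rotation": [0,0,0]},{"jaw": -0.2,"travel": [1.8,1.7,-40],"rotation": [0,0,0]},{"jaw": -0.2,"travel": [1.8,1.7,-50],"rotation": [0,0,0]},{"jaw": -0.2,"travel": [1.8,1.7,-55],"rotation": [0,0,0]}]'

```text
clock: 6.02
tcp_pos: [0.5201, 0.1526, 0.1013]
eef_rot: [-0.001, -0.056, 0.998, -0.002]
contact_force: [-0.8, 0.7, -0.5]
opening: 0.0491
```

Emit:
apply_moves --moves '[{"jaw": -0.2,"travel": [0,0,-20],"rotation": [0,0,0]},{"jaw": -0.2,"travel": [0,0,-40],"rotation": [0,0,0]},{"jaw": -0.2,"travel": [0,0,-50],"rotation": [0,0,0]},{"jaw": -0.2,"travel": [0,0,-55],"rotation": [0,0,0]},{"jaw": -0.2,"travel": [0,0,-58],"rotation": [0,0,0]},{"jaw": -0.2,"travel": [0,0,-58],"rotation": [0,0,0]}]'

```text
clock: 6.52
tcp_pos: [0.5201, 0.1526, 0.0431]
eef_rot: [-0.002, -0.056, 0.998, -0.002]
contact_force: [-0.7, -0.2, -1.9]
opening: 0.0488
```

Emit:
apply_moves --moves '[{"jaw": 0.2,"travel": [0,0,0],"rotation": [0,0,0]},{"jaw": 0.6,"travel": [0,0,0],"rotation": [0,0,0]},{"jaw": 0.8,"travel": [0,0,0],"rotation": [0,0,0]},{"jaw": 0.8,"travel": [0,0,0],"rotation": [0,0,0]},{"jaw": 0.8,"travel": [0,0,0],"rotation": [0,0,0]},{"jaw": 0.8,"travel": [0,0,30],"rotation": [0,0,0]},{"jaw": 0.8,"travel": [0,0,70],"rotation": [0,0,0]},{"jaw": 0.8,"travel": [0,0,110],"rotation": [0,0,0]},{"jaw": 0.8,"travel": [0,0,150],"rotation": [0,0,0]},{"jaw": 0.8,"travel": [0,0,160],"rotation": [0,0,0]}]'

```text
clock: 7.35
tcp_pos: [0.5223, 0.1532, 0.209]
eef_rot: [0.002, -0.056, 0.998, -0.002]
contact_force: [2.0, 0.5, 0.7]
opening: 0.0769
```

```bash
python3 - <<'E'
from h import *
im,K,T,m=look("w6")
print(rect(m["red"],K,T,.034,2),"carrier 519,153.5 yaw 6.5"); print(rect(m["yel"],K,T,.026,0))
cv2.imwrite("pics/w6c.png",im)
E
```

```text
tcp [522.3 153.2 209. ] R [-10.1 179.5  -0.3] F [2.  0.5 0.7] op 76.9
[(519.9, 153.4, 116.5, 38.7, np.float32(6.5), [312.0, 215.0]), (365.1, 122.1, 88.0, 11.5, np.float32(-83.6), [295.0, 6.0])] carrier 519,153.5 yaw 6.5
[(448.7, 337.9, 208.9, 157.6, np.float32(-6.2), [537.0, 148.0])]
```

Emit:
apply_moves --moves '[{"jaw": 1,"travel": [8,-36,10],"rotation": [0,0,-4]},{"jaw": 1,"travel": [16,-72,10],"rotation": [0,0,-7.5]},{"jaw": 1,"travel": [24,-108,10],"rotation": [0,0,-7.5]},{"jaw": 1,"travel": [32,-144,10],"rotation": [0,0,-7.5]},{"jaw": 1,"travel": [40,-180,10],"rotation": [0,0,-7.5]},{"jaw": 1,"travel": [48,-210,0],"rotation": [0,0,-7.5]},{"jaw": 1,"travel": [50,-219,-10],"rotation": [0,0,-7.5]},{"jaw": 1,"travel": [50,-219,-10],"rotation": [0,0,-7.5]},{"jaw": 1,"travel": [50,-219,-10],"rotation": [0,0,-7.5]}]'

```text
clock: 8.15
tcp_pos: [0.5717, -0.0658, 0.1978]
eef_rot: [0.001, 0.01, 1.0, -0.001]
contact_force: [0.3, -0.5, 0.5]
opening: 0.0855
```

```bash
python3 - <<'E'
from h import *
im,K,T,m=look("w7")
print(rect(m["blue"],K,T,.06,1))
E
```

```text
tcp [571.7 -65.8 197.8] R [  1.8 179.9  -0.3] F [ 0.3 -0.5  0.5] op 85.5
[(572.9, -65.8, 139.7, 60.8, np.float32(-1.0), [311.0, 228.0]), (489.4, -263.5, 123.4, 20.3, np.float32(-12.3), [31.0, 113.0])]
```

Emit:
apply_moves --moves '[{"jaw": 1,"travel": [1,0,-35],"rotation": [0,0,0]},{"jaw": 1,"travel": [1,0,-70],"rotation": [0,0,0]},{"jaw": 1,"travel": [1,0,-95],"rotation": [0,0,0]},{"jaw": 1,"travel": [1,0,-110],"rotation": [0,0,0]},{"jaw": 1,"travel": [1,0,-117],"rotation": [0,0,0]},{"jaw": 1,"travel": [1,0,-117],"rotation": [0,0,0]},{"jaw": 0,"travel": [1,0,-117],"rotation": [0,0,0]},{"jaw": 0,"travel": [1,0,-117],"rotation": [0,0,0]},{"jaw": 0,"travel": [1,0,-117],"rotation": [0,0,0]},{"jaw": 0,"travel": [1,0,-117],"rotation": [0,0,0]}]'

```text
clock: 9.03
tcp_pos: [0.5739, -0.0653, 0.0831]
eef_rot: [0.003, 0.009, 1.0, -0.002]
contact_force: [-6.1, 5.8, 19.5]
opening: 0.0432
```

Emit:
apply_moves --moves '[{"jaw": 0,"travel": [0,0,0],"rotation": [0,0,0]},{"jaw": 0,"travel": [0,0,0],"rotation": [0,0,0]},{"jaw": 0,"travel": [0,0,5],"rotation": [0,0,0]},{"jaw": 0,"travel": [0,0,15],"rotation": [0,0,0]},{"jaw": 0,"travel": [0,0,40],"rotation": [0,0,0]},{"jaw": 0,"travel": [0,0,75],"rotation": [0,0,0]},{"jaw": 0,"travel": [0,0,110],"rotation": [0,0,0]},{"jaw": 0,"travel": [0,0,145],"rotation": [0,0,0]},{"jaw": 0,"travel": [0,0,165],"rotation": [0,0,0]},{"jaw": 0,"travel": [0,0,170],"rotation": [0,0,0]}]'

```text
clock: 9.87
tcp_pos: [0.5755, -0.0656, 0.2581]
eef_rot: [0.006, 0.01, 1.0, -0.002]
contact_force: [1.2, -0.8, 0.6]
opening: 0.0424
```

```bash
python3 - <<'E'
from h import *
im,K,T,m=look("w8")
z=(T[2,3]-.1184)
b=rect(m["blue"],K,T,.222,1); print(b); print("red A1",rect(m["red"],K,T,.052,0))
E
```

```text
tcp [575.5 -65.6 258.1] R [  1.7 179.3  -0.4] F [ 1.2 -0.8  0.6] op 42.4
[(495.7, -179.9, 67.4, 28.0, np.float32(-11.7), [31.0, 110.0]), (539.2, -64.4, 67.8, 29.5, np.float32(-1.0), [311.0, 207.0])]
red A1 [(520.0, 142.8, 108.9, 36.5, np.float32(6.6), [546.0, 144.0])]
```

View pics/w8.png

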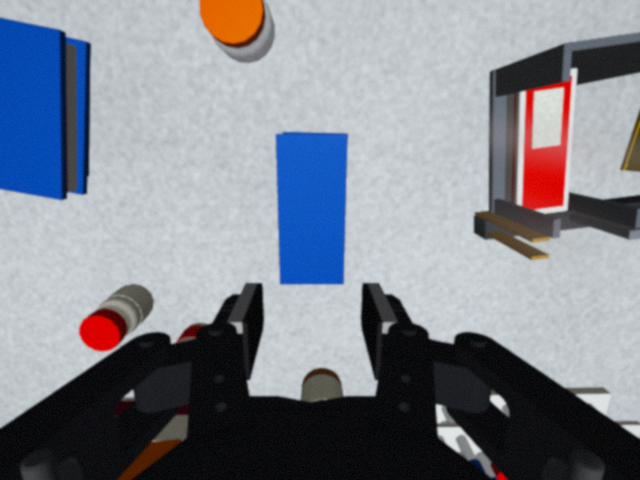

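The fingers closed above the plate and slid off. The plate is undisturbed at (311,207). The tips sit higher when part-open than I assumed, so I retry 12 mm lower.

Emit:
apply_moves --moves '[{"jaw": 1,"travel": [-2.5,0,-30],"rotation": [0,0,0]},{"jaw": 1,"travel": [-2.5,0,-60],"rotation": [0,0,0]},{"jaw": 1,"travel": [-2.5,0,-95],"rotation": [0,0,0]},{"jaw": 1,"travel": [-2.5,0,-130],"rotation": [0,0,0]},{"jaw": 1,"travel": [-2.5,0,-160],"rotation": [0,0,0]},{"jaw": 1,"travel": [-2.5,0,-180],"rotation": [0,0,0]},{"jaw": 1,"travel": [-2.5,0,-188],"rotation": [0,0,0]},{"jaw": 1,"travel": [-2.5,0,-188],"rotation": [0,0,0]},{"jaw": 0.2,"travel": [-2.5,0,-188],"rotation": [0,0,0]},{"jaw": 0.2,"travel": [-2.5,0,-188],"rotation": [0,0,0]}]'

```text
clock: 10.75
tcp_pos: [0.5733, -0.0656, 0.0701]
eef_rot: [0.006, 0.009, 1.0, -0.002]
contact_force: [0.1, -3.9, 2.2]
opening: 0.064
```

Emit:
apply_moves --moves '[{"jaw": 0.2,"travel": [0,0,0],"rotation": [0,0,0]},{"jaw": 0.2,"travel": [0,0,0],"rotation": [0,0,0]},{"jaw": 0.2,"travel": [0,0,0],"rotation": [0,0,0]},{"jaw": 0.2,"travel": [0,0,0],"rotation": [0,0,0]},{"jaw": 0.2,"travel": [0,0,5],"rotation": [0,0,0]},{"jaw": 0.2,"travel": [0,0,10],"rotation": [0,0,0]}]'

```text
clock: 11.25
tcp_pos: [0.5732, -0.0656, 0.0804]
eef_rot: [0.006, 0.01, 1.0, -0.002]
contact_force: [0.4, 0.4, -0.2]
opening: 0.0604
```

Emit:
apply_moves --moves '[{"jaw": 0.2,"travel": [0,0,25],"rotation": [0,0,0]},{"jaw": 0.2,"travel": [0,0,60],"rotation": [0,0,0]},{"jaw": 0.2,"travel": [0,0,95],"rotation": [0,0,0]},{"jaw": 0.2,"travel": [0,0,130],"rotation": [0,0,0]},{"jaw": 0.2,"travel": [0,10,160],"rotation": [0,0,0]},{"jaw": 0.2,"travel": [0,40,172],"rotation": [0,0,0]},{"jaw": 0.2,"travel": [-5,75,175],"rotation": [0,0,0]},{"jaw": 0.2,"travel": [-15,105,175],"rotation": [0,0,0]},{"jaw": 0.2,"travel": [-25,120,175],"rotation": [0,0,0]},{"jaw": 0.2,"travel": [-25,120,175],"rotation": [0,0,0]}]'

```text
clock: 12.08
tcp_pos: [0.5462, 0.0573, 0.2561]
eef_rot: [0.006, 0.008, 1.0, -0.002]
contact_force: [0.3, -0.2, -0.5]
opening: 0.0603
```

```bash
python3 - <<'E'
from h import *
im,K,T,m=look("w9")
from station import r
p=r.read_state()["tcp_pos"]
print(rect(m["blue"],K,T,p[2]-.010,1)); print("red A1",rect(m["red"],K,T,.052,2)); print(rect(m["yel"],K,T,.026,0))
E
```

```text
tcp [546.2  57.3 256.1] R [  1.5 179.4  -0.3] F [ 0.3 -0.2 -0.5] op 60.3
[(534.0, 58.4, 113.5, 62.3, np.float32(-0.7), [312.0, 267.0]), (510.5, 14.2, 46.6, 22.5, np.float32(-2.5), [207.0, 210.0])]
red A1 [(577.1, -66.9, 117.4, 38.1, np.float32(-1.1), [182.0, 243.0]), (517.5, 148.6, 109.9, 36.2, np.float32(6.0), [416.0, 172.0]), (628.9, 367.7, 35.7, 24.0, np.float32(13.5), [630.0, 290.0])]
[(459.9, 324.6, 183.8, 142.8, np.float32(-6.1), [582.0, 112.0])]
```

Emit:
apply_moves --moves '[{"jaw": 0.2,"travel": [-12,35,0],"rotation": [0,0,-2]},{"jaw": 0.2,"travel": [-24,70,0],"rotation": [0,0,-4]},{"jaw": 0.2,"travel": [-36,105,0],"rotation": [0,0,-5.2]},{"jaw": 0.2,"travel": [-48,140,0],"rotation": [0,0,-5.2]},{"jaw": 0.2,"travel": [-60,175,0],"rotation": [0,0,-5.2]},{"jaw": 0.2,"travel": [-72,210,0],"rotation": [0,0,-5.2]},{"jaw": 0.2,"travel": [-84,245,0],"rotation": [0,0,-5.2]},{"jaw": 0.2,"travel": [-94,270,0],"rotation": [0,0,-5.2]},{"jaw": 0.2,"travel": [-97.5,280,0],"rotation": [0,0,-5.2]},{"jaw": 0.2,"travel": [-97.5,280,0],"rotation": [0,0,-5.2]}]'

```text
clock: 12.97
tcp_pos: [0.4495, 0.3375, 0.2562]
eef_rot: [0.006, 0.053, 0.999, -0.002]
contact_force: [-0.7, -0.5, -1.3]
opening: 0.06
```

```bash
cat >> h.py <<'E'
def tray(K,T,m):
    """tray rim rect from convex hull of all yellow"""
    p=np.argwhere(m["yel"])[:,::-1]; return rect(cv2.fillConvexPoly(np.zeros(m["yel"].shape,np.uint8),cv2.convexHull(p.astype(np.int32)),1),K,T,.026)
E
python3 - <<'E'
from h import *
im,K,T,m=look("w10")
k=cv2.morphologyEx(m["yel"].astype(np.uint8),cv2.MORPH_OPEN,np.ones((3,3)));m["yel"]=k>0
print(tray(K,T,m),rect(m["yel"],K,T,.026,3))
E
```

```text
tcp [449.5 337.5 256.2] R [  9.4 179.1  -0.4] F [-0.7 -0.5 -1.3] op 60.0
[(510.3, 240.5, 368.9, 349.4, np.float32(85.7), [272.0, 273.0])] [(362.3, 351.2, 148.0, 33.5, np.float32(84.0), [317.0, 115.0]), (678.4, 406.0, 37.9, 12.7, np.float32(-5.9), [389.0, 391.0]), (666.5, 49.5, 11.6, 7.3, np.float32(84.2), [92.0, 410.0])]
```

View pics/w10.png

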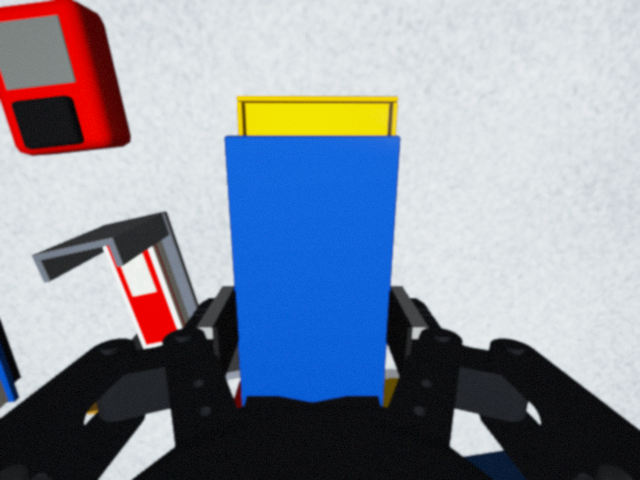

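Emit:
apply_moves --moves '[{"jaw": 0.2,"travel": [0,2,-40],"rotation": [0,0,0]},{"jaw": 0.2,"travel": [0,2,-80],"rotation": [0,0,0]},{"jaw": 0.2,"travel": [0,2,-120],"rotation": [0,0,0]},{"jaw": 0.2,"travel": [0,2,-160],"rotation": [0,0,0]},{"jaw": 0.2,"travel": [0,2,-190],"rotation": [0,0,0]},{"jaw": 0.2,"travel": [0,2,-210],"rotation": [0,0,0]},{"jaw": 0.2,"travel": [0,2,-222],"rotation": [0,0,0]},{"jaw": 0.2,"travel": [0,2,-229],"rotation": [0,0,0]},{"jaw": 0.2,"travel": [0,2,-231],"rotation": [0,0,0]},{"jaw": 0.2,"travel": [0,2,-231],"rotation": [0,0,0]}]'

```text
clock: 13.85
tcp_pos: [0.4507, 0.3375, 0.0258]
eef_rot: [0.006, 0.053, 0.999, -0.002]
contact_force: [0.6, 0.3, -1.3]
opening: 0.0603
```

Emit:
apply_moves --moves '[{"jaw": 0.6,"travel": [0,0,0],"rotation": [0,0,0]},{"jaw": 0.85,"travel": [0,0,0],"rotation": [0,0,0]},{"jaw": 0.85,"travel": [0,0,0],"rotation": [0,0,0]},{"jaw": 0.85,"travel": [0,0,0],"rotation": [0,0,0]},{"jaw": 0.85,"travel": [0,0,20],"rotation": [0,0,0]},{"jaw": 0.85,"travel": [0,0,60],"rotation": [0,0,0]},{"jaw": 0.85,"travel": [0,0,100],"rotation": [0,0,0]},{"jaw": 0.85,"travel": [0,0,140],"rotation": [0,0,0]},{"jaw": 0.85,"travel": [0,0,180],"rotation": [0,0,0]},{"jaw": 0.85,"travel": [0,0,205],"rotation": [0,0,0]}]'

```text
clock: 14.68
tcp_pos: [0.4514, 0.3381, 0.2352]
eef_rot: [0.008, 0.053, 0.999, -0.001]
contact_force: [1.3, 1.6, 0.1]
opening: 0.0792
```

```bash
python3 - <<'E'
from h import *
im,K,T,m=look("w11")
print(rect(m["blue"],K,T,.013,0)); print(rect(m["yel"],K,T,.026,0))
E
```

```text
tcp [451.4 338.1 235.2] R [  9.5 178.9  -0.2] F [1.3 1.6 0.1] op 79.2
[(452.3, 338.5, 137.5, 60.0, np.float32(-6.0), [312.0, 205.0])]
[(449.4, 342.1, 209.0, 149.2, np.float32(-6.2), [315.0, 195.0])]
```

Emit:
apply_moves --moves '[{"jaw": 1,"travel": [11,-37,10],"rotation": [0,1,3]},{"jaw": 1,"travel": [22,-74,15],"rotation": [0,1,5]},{"jaw": 1,"travel": [33,-111,15],"rotation": [0,1,5]},{"jaw": 1,"travel": [44,-148,15],"rotation": [0,1,5]},{"jaw": 1,"travel": [55,-185,15],"rotation": [0,1,5]},{"jaw": 1,"travel": [66,-222,15],"rotation": [0,1,5]},{"jaw": 1,"travel": [77,-259,15],"rotation": [0,1,5]},{"jaw": 1,"travel": [88,-296,10],"rotation": [0,1,5]},{"jaw": 1,"travel": [99,-333,0],"rotation": [0,1,5]},{"jaw": 1,"travel": [110,-370,-20],"rotation": [0,1,5]}]'

```text
clock: 15.57
tcp_pos: [0.5638, -0.0315, 0.221]
eef_rot: [0.003, 0.01, 1.0, 0.0]
contact_force: [0.8, 1.3, -0.3]
opening: 0.0856
```

```bash
python3 - <<'E'
from h import *
im,K,T,m=look("w12")
print("red A1",rect(m["red"],K,T,.052,1),rect(m["blue"],K,T,.028,0))
E
```

```text
tcp [563.8 -31.5 221. ] R [  1.7 179.7   0. ] F [ 0.8  1.3 -0.3] op 85.6
red A1 [(576.4, -69.1, 115.2, 35.9, np.float32(-1.2), [267.0, 235.0]), (546.1, 141.0, 55.0, 35.1, np.float32(5.5), [522.0, 199.0])] [(489.4, -284.9, 137.0, 13.3, np.float32(-12.5), [13.0, 131.0])]
```

Emit:
apply_moves --moves '[{"jaw": 1,"travel": [10,-25,-20],"rotation": [0,0,0]},{"jaw": 1,"travel": [13,-36,-40],"rotation": [0,0,0]},{"jaw": 1,"travel": [13,-36,-75],"rotation": [0,0,0]},{"jaw": 1,"travel": [13,-36,-110],"rotation": [0,0,0]},{"jaw": 1,"travel": [13,-36,-140],"rotation": [0,0,0]},{"jaw": 1,"travel": [13,-36,-157],"rotation": [0,0,0]},{"jaw": 1,"travel": [13,-36,-166],"rotation": [0,0,0]},{"jaw": 1,"travel": [13,-36,-166],"rotation": [0,0,0]},{"jaw": -0.2,"travel": [13,-36,-166],"rotation": [0,0,0]},{"jaw": -0.2,"travel": [13,-36,-166],"rotation": [0,0,0]}]'

```text
clock: 16.45
tcp_pos: [0.5777, -0.0726, 0.052]
eef_rot: [0.002, 0.01, 1.0, -0.001]
contact_force: [0.3, -0.3, -0.2]
opening: 0.0639
```

Emit:
apply_moves --moves '[{"jaw": -0.2,"travel": [0,0,0],"rotation": [0,0,0]},{"jaw": -0.2,"travel": [0,0,0],"rotation": [0,0,0]},{"jaw": -0.2,"travel": [0,0,0],"rotation": [0,0,0]},{"jaw": -0.2,"travel": [0,0,0],"rotation": [0,0,0]},{"jaw": -0.2,"travel": [0,0,0],"rotation": [0,0,0]},{"jaw": -0.2,"travel": [0,0,0],"rotation": [0,0,0]}]'

```text
clock: 16.95
tcp_pos: [0.5785, -0.0727, 0.0538]
eef_rot: [0.003, 0.01, 1.0, -0.001]
contact_force: [-2.2, 1.3, 9.5]
opening: 0.0491
```

Emit:
apply_moves --moves '[{"jaw": -0.2,"travel": [0,0,8],"rotation": [0,0,0]},{"jaw": -0.2,"travel": [0,0,30],"rotation": [0,0,0]},{"jaw": -0.2,"travel": [0,0,65],"rotation": [0,0,0]},{"jaw": -0.2,"travel": [0,0,100],"rotation": [0,0,0]},{"jaw": -0.2,"travel": [0,0,130],"rotation": [0,0,0]},{"jaw": -0.2,"travel": [-6,25,140],"rotation": [0,0,0]},{"jaw": -0.2,"travel": [-15,60,140],"rotation": [0,0,2]},{"jaw": -0.2,"travel": [-23,95,140],"rotation": [0,0,5]},{"jaw": -0.2,"travel": [-31,130,140],"rotation": [0,0,7.6]},{"jaw": -0.2,"travel": [-40,165,140],"rotation": [0,0,7.6]}]'

```text
clock: 17.78
tcp_pos: [0.5383, 0.0937, 0.1954]
eef_rot: [0.004, -0.057, 0.998, -0.001]
contact_force: [1.1, 0.5, -1.8]
opening: 0.0488
```

Emit:
apply_moves --moves '[{"jaw": -0.2,"travel": [-12,35,0],"rotation": [0,0,0]},{"jaw": -0.2,"travel": [-17,54,0],"rotation": [0,0,0]},{"jaw": -0.2,"travel": [-17,54,0],"rotation": [0,0,0]},{"jaw": -0.2,"travel": [-17,54,0],"rotation": [0,0,0]},{"jaw": -0.2,"travel": [-17,54,0],"rotation": [0,0,0]}]'

```text
clock: 18.2
tcp_pos: [0.5216, 0.1475, 0.1963]
eef_rot: [0.005, -0.058, 0.998, -0.001]
contact_force: [-0.1, 0.3, -1.8]
opening: 0.0488
```

```bash
python3 - <<'E'
from h import *
im,K,T,m=look("w13"); np.savez("w13.npz",K=K,T=T)
from station import r
p=r.read_state()["tcp_pos"]
b=cv2.morphologyEx((m["red"]|m["white"]).astype(np.uint8),cv2.MORPH_OPEN,np.ones((3,3)))
print(rect(m["red"],K,T,p[2]-.0018,1))
E
```

```text
tcp [521.6 147.5 196.3] R [-1.040e+01  1.791e+02 -1.000e-01] F [-0.1  0.3 -1.8] op 48.8
[(509.0, 147.0, 96.3, 39.8, np.float32(6.7), [312.0, 276.0]), (416.5, 135.7, 31.1, 3.1, np.float32(-83.4), [312.0, 3.0])]
```

Emit:
apply_moves --moves '[{"jaw": -0.2,"travel": [-0.7,5.2,0],"rotation": [0,0.9,-0.2]},{"jaw": -0.2,"travel": [-0.7,5.2,-15],"rotation": [0,0.9,-0.2]},{"jaw": -0.2,"travel": [-0.7,5.2,-35],"rotation": [0,0.9,-0.2]},{"jaw": -0.2,"travel": [-0.7,5.2,-52],"rotation": [0,0.9,-0.2]},{"jaw": -0.2,"travel": [-0.7,5.2,-60],"rotation": [0,0.9,-0.2]},{"jaw": -0.2,"travel": [-0.7,5.2,-70],"rotation": [0,0.9,-0.2]},{"jaw": -0.2,"travel": [-0.7,5.2,-80],"rotation": [0,0.9,-0.2]},{"jaw": -0.2,"travel": [-0.7,5.2,-90],"rotation": [0,0.9,-0.2]},{"jaw": -0.2,"travel": [-0.7,5.2,-100],"rotation": [0,0.9,-0.2]}]'

```text
clock: 19.0
tcp_pos: [0.5214, 0.1522, 0.0955]
eef_rot: [-0.003, -0.055, 0.998, -0.0]
contact_force: [0.4, -0.2, -2.7]
opening: 0.0487
```

Emit:
apply_moves --moves '[{"jaw": -0.2,"travel": [0,0,-10],"rotation": [0,0,0]},{"jaw": -0.2,"travel": [0,0,-20],"rotation": [0,0,0]},{"jaw": -0.2,"travel": [0,0,-28],"rotation": [0,0,0]},{"jaw": -0.2,"travel": [0,0,-32],"rotation": [0,0,0]},{"jaw": -0.2,"travel": [0,0,-32],"rotation": [0,0,0]}]'

```text
clock: 19.42
tcp_pos: [0.5208, 0.1521, 0.0625]
eef_rot: [-0.003, -0.055, 0.998, -0.0]
contact_force: [-0.8, -0.5, -1.0]
opening: 0.0492
```

Emit:
apply_moves --moves '[{"jaw": -0.2,"travel": [0,0,-2],"rotation": [0,0,0]},{"jaw": -0.2,"travel": [0,0,-2],"rotation": [0,0,0]},{"jaw": 0.2,"travel": [0,0,-2],"rotation": [0,0,0]},{"jaw": 0.7,"travel": [0,0,-2],"rotation": [0,0,0]},{"jaw": 0.8,"travel": [0,0,-2],"rotation": [0,0,0]},{"jaw": 0.8,"travel": [0,0,-2],"rotation": [0,0,0]},{"jaw": 0.8,"travel": [0,0,30],"rotation": [0,0,0]},{"jaw": 0.8,"travel": [0,0,70],"rotation": [0,0,0]},{"jaw": 0.8,"travel": [0,0,110],"rotation": [0,0,0]},{"jaw": 0.8,"travel": [0,0,135],"rotation": [0,0,0]}]'

```text
clock: 20.25
tcp_pos: [0.5216, 0.1523, 0.2011]
eef_rot: [-0.002, -0.055, 0.998, -0.0]
contact_force: [1.4, 0.5, 1.5]
opening: 0.0766
```

```bash
python3 - <<'E'
from h import *
im,K,T,m=look("w14")
print(rect(m["red"],K,T,.058,1),"carrier 519,153.5 yaw 6.5")
E
```

```text
tcp [521.6 152.3 201.1] R [  10.  -179.5    0. ] F [1.4 0.5 1.5] op 76.6
[(519.0, 152.8, 117.1, 39.1, np.float32(6.3), [312.0, 225.0]), (372.3, 124.4, 80.1, 9.8, np.float32(-83.6), [296.0, 5.0])] carrier 519,153.5 yaw 6.5
```

Emit:
apply_moves --moves '[{"jaw": 1,"travel": [8,-36,10],"rotation": [0,0,-4]},{"jaw": 1,"travel": [16,-72,10],"rotation": [0,0,-7.4]},{"jaw": 1,"travel": [24,-108,10],"rotation": [0,0,-7.4]},{"jaw": 1,"travel": [32,-144,0],"rotation": [0,0,-7.4]},{"jaw": 1,"travel": [42,-180,-20],"rotation": [0,0,-7.4]},{"jaw": 1,"travel": [50,-210,-35],"rotation": [0,0,-7.4]},{"jaw": 1,"travel": [53,-220,-40],"rotation": [0,0,-7.4]},{"jaw": 1,"travel": [53,-220,-40],"rotation": [0,0,-7.4]},{"jaw": 1,"travel": [53,-220,-40],"rotation": [0,0,-7.4]},{"jaw": 1,"travel": [53,-220,-40],"rotation": [0,0,-7.4]}]'

```text
clock: 21.13
tcp_pos: [0.5763, -0.0662, 0.1651]
eef_rot: [0.001, 0.009, 1.0, 0.0]
contact_force: [-0.8, 1.1, 0.9]
opening: 0.0855
```

```bash
python3 - <<'E'
from h import *
im,K,T,m=look("w15")
print(rect(m["blue"],K,T,.028,1))
E
```

```text
tcp [576.3 -66.2 165.1] R [1.600e+00 1.799e+02 1.000e-01] F [-0.8  1.1  0.9] op 85.5
[(572.5, -64.6, 138.6, 60.8, np.float32(-2.6), [313.0, 221.0]), (524.1, -285.8, 68.4, 2.2, np.float32(-14.3), [1.0, 167.0])]
```

Emit:
apply_moves --moves '[{"jaw": 1,"travel": [-4,1.5,-35],"rotation": [0,0,-1.6]},{"jaw": 1,"travel": [-4,1.5,-70],"rotation": [0,0,-1.6]},{"jaw": 1,"travel": [-4,1.5,-100],"rotation": [0,0,-1.6]},{"jaw": 1,"travel": [-4,1.5,-120],"rotation": [0,0,-1.6]},{"jaw": 1,"travel": [-4,1.5,-127],"rotation": [0,0,-1.6]},{"jaw": 1,"travel": [-4,1.5,-127],"rotation": [0,0,-1.6]},{"jaw": 0.2,"travel": [-4,1.5,-127],"rotation": [0,0,-1.6]},{"jaw": 0.2,"travel": [-4,1.5,-127],"rotation": [0,0,-1.6]},{"jaw": 0.2,"travel": [-4,1.5,-127],"rotation": [0,0,-1.6]},{"jaw": 0.2,"travel": [-4,1.5,-127],"rotation": [0,0,-1.6]}]'

```text
clock: 22.02
tcp_pos: [0.5735, -0.0644, 0.0404]
eef_rot: [0.002, 0.022, 1.0, 0.0]
contact_force: [-1.3, 3.7, 8.6]
opening: 0.0605
```

Emit:
apply_moves --moves '[{"jaw": 0.2,"travel": [0,0,0],"rotation": [0,0,0]},{"jaw": 0.2,"travel": [0,0,0],"rotation": [0,0,0]},{"jaw": 0.2,"travel": [0,0,8],"rotation": [0,0,0]},{"jaw": 0.2,"travel": [0,0,30],"rotation": [0,0,0]},{"jaw": 0.2,"travel": [0,0,65],"rotation": [0,0,0]},{"jaw": 0.2,"travel": [0,0,100],"rotation": [0,0,0]},{"jaw": 0.2,"travel": [0,0,140],"rotation": [0,0,0]},{"jaw": 0.2,"travel": [0,0,180],"rotation": [0,0,0]},{"jaw": 0.2,"travel": [0,0,200],"rotation": [0,0,0]},{"jaw": 0.2,"travel": [0,0,200],"rotation": [0,0,0]}]'

```text
clock: 22.85
tcp_pos: [0.5758, -0.0648, 0.2464]
eef_rot: [0.006, 0.022, 1.0, -0.0]
contact_force: [0.5, 0.3, 0.0]
opening: 0.0605
```

Emit:
apply_moves --moves '[{"jaw": 0.2,"travel": [-12,39,5],"rotation": [0,0,-2]},{"jaw": 0.2,"travel": [-24,78,5],"rotation": [0,0,-3.5]},{"jaw": 0.2,"travel": [-36,117,5],"rotation": [0,0,-3.5]},{"jaw": 0.2,"travel": [-48,156,5],"rotation": [0,0,-3.5]},{"jaw": 0.2,"travel": [-60,195,5],"rotation": [0,0,-3.5]},{"jaw": 0.2,"travel": [-72,234,5],"rotation": [0,0,-3.5]},{"jaw": 0.2,"travel": [-84,273,5],"rotation": [0,0,-3.5]},{"jaw": 0.2,"travel": [-96,312,0],"rotation": [0,0,-3.5]},{"jaw": 0.2,"travel": [-106,345,0],"rotation": [0,0,-3.5]},{"jaw": 0.2,"travel": [-113,370,0],"rotation": [0,0,-3.5]}]'

```text
clock: 23.68
tcp_pos: [0.461, 0.3076, 0.2463]
eef_rot: [0.006, 0.052, 0.999, -0.001]
contact_force: [-0.8, 0.1, -0.2]
opening: 0.0604
```

Emit:
apply_moves --moves '[{"jaw": 0.2,"travel": [-8,24,0],"rotation": [0,0,0]},{"jaw": 0.2,"travel": [-10,32,0],"rotation": [0,0,0]},{"jaw": 0.2,"travel": [-10,32,0],"rotation": [0,0,0]},{"jaw": 0.2,"travel": [-10,32,0],"rotation": [0,0,0]}]'

```text
clock: 24.02
tcp_pos: [0.4507, 0.3393, 0.2462]
eef_rot: [0.006, 0.052, 0.999, -0.001]
contact_force: [-0.1, -0.8, -1.0]
opening: 0.0605
```

```bash
cat >> h.py <<'E'
def trayend(K,T,m):
    """tray centre from the visible -x end strip (rim at z=26 mm, 150 wide)"""
    x,y,a,b,yaw,_=rect(m["yel"],K,T,.026)[0]; e=np.radians((float(yaw)-90+90)%180-90); u=np.array([np.cos(e),np.sin(e)])
    print("strip",a,b,"tray est",(np.array([x,y])+u*(105-b/2)).round(1),"yaw",np.degrees(e).round(1))
E
python3 - <<'E'
from h import *
im,K,T,m=look("w16"); trayend(K,T,m)
from station import r
print(rect(m["blue"],K,T,r.read_state()["tcp_pos"][2]-.012,0))
E
```

```text
tcp [450.7 339.3 246.2] R [  9.3 179.1  -0.2] F [-0.1 -0.8 -1. ] op 60.5
strip 148.0 30.7 tray est [450.5 342.2] yaw -5.9
[(438.4, 341.6, 116.3, 62.3, np.float32(-5.8), [312.0, 264.0])]
```

Emit:
apply_moves --moves '[{"jaw": 0.2,"travel": [1,0,-40],"rotation": [0,0.9,0]},{"jaw": 0.2,"travel": [1,0,-80],"rotation": [0,0.9,0]},{"jaw": 0.2,"travel": [1,0,-120],"rotation": [0,0.9,0]},{"jaw": 0.2,"travel": [1,0,-155],"rotation": [0,0.9,0]},{"jaw": 0.2,"travel": [1,0,-180],"rotation": [0,0.9,0]},{"jaw": 0.2,"travel": [1,0,-197],"rotation": [0,0.9,0]},{"jaw": 0.2,"travel": [1,0,-206],"rotation": [0,0.9,0]},{"jaw": 0.2,"travel": [1,0,-211],"rotation": [0,0.9,0]},{"jaw": 0.2,"travel": [1,0,-211],"rotation": [0,0.9,0]}]'

```text
clock: 24.82
tcp_pos: [0.4523, 0.3379, 0.0349]
eef_rot: [-0.002, 0.053, 0.999, -0.002]
contact_force: [-0.1, -0.4, -0.7]
opening: 0.0602
```

Emit:
apply_moves --moves '[{"jaw": 0.6,"travel": [0,0,0],"rotation": [0,0,0]},{"jaw": 0.85,"travel": [0,0,0],"rotation": [0,0,0]},{"jaw": 0.85,"travel": [0,0,0],"rotation": [0,0,0]},{"jaw": 0.85,"travel": [0,0,0],"rotation": [0,0,0]},{"jaw": 0.85,"travel": [0,0,20],"rotation": [0,0,0]},{"jaw": 0.85,"travel": [0,0,60],"rotation": [0,0,0]},{"jaw": 0.85,"travel": [0,0,100],"rotation": [0,0,0]},{"jaw": 0.85,"travel": [0,0,140],"rotation": [0,0,0]},{"jaw": 0.85,"travel": [0,0,180],"rotation": [0,0,0]},{"jaw": 0.85,"travel": [0,0,200],"rotation": [0,0,0]}]'

```text
clock: 25.65
tcp_pos: [0.4533, 0.3387, 0.2403]
eef_rot: [0.0, 0.053, 0.999, 0.0]
contact_force: [1.6, 0.3, -0.0]
opening: 0.0789
```

```bash
python3 - <<'E'
from h import *
im,K,T,m=look("w17")
print(rect(m["blue"],K,T,.021,0)); print(rect(m["yel"],K,T,.026,0))
E
```

```text
tcp [453.3 338.7 240.3] R [  9.5 179.7   0. ] F [ 1.6  0.3 -0. ] op 78.9
[(451.5, 339.0, 137.1, 59.9, np.float32(-6.0), [311.0, 206.0])]
[(449.4, 341.9, 209.1, 149.0, np.float32(-6.3), [314.0, 197.0])]
```

Emit:
apply_moves --moves '[{"jaw": 1,"travel": [5,-40,10],"rotation": [0,0,-3]},{"jaw": 1,"travel": [15,-80,10],"rotation": [0,0,-6.3]},{"jaw": 1,"travel": [20,-120,10],"rotation": [0,0,-6.3]},{"jaw": 1,"travel": [25,-160,10],"rotation": [0,0,-6.3]},{"jaw": 1,"travel": [30,-200,10],"rotation": [0,0,-6.3]},{"jaw": 1,"travel": [35,-240,10],"rotation": [0,0,-6.3]},{"jaw": 1,"travel": [40,-280,10],"rotation": [0,0,-6.3]},{"jaw": 1,"travel": [40,-320,10],"rotation": [0,0,-6.3]},{"jaw": 1,"travel": [40,-360,10],"rotation": [0,0,-6.3]},{"jaw": 1,"travel": [40,-400,0],"rotation": [0,0,-6.3]}]'

```text
clock: 26.53
tcp_pos: [0.4949, -0.0625, 0.2441]
eef_rot: [0.003, 0.107, 0.994, 0.001]
contact_force: [2.2, -0.9, -0.8]
opening: 0.085
```

Emit:
apply_moves --moves '[{"jaw": 1,"travel": [0,-40,0],"rotation": [0,0,0]},{"jaw": 1,"travel": [0,-80,0],"rotation": [0,0,0]},{"jaw": 1,"travel": [0,-120,0],"rotation": [0,0,0]},{"jaw": 1,"travel": [0,-160,-10],"rotation": [0,0,0]},{"jaw": 1,"travel": [0,-200,-20],"rotation": [0,0,0]},{"jaw": 1,"travel": [0,-230,-35],"rotation": [0,0,0]},{"jaw": 1,"travel": [0,-240,-40],"rotation": [0,0,0]},{"jaw": 1,"travel": [0,-240,-40],"rotation": [0,0,0]},{"jaw": 1,"travel": [0,-240,-40],"rotation": [0,0,0]}]'

```text
clock: 27.28
tcp_pos: [0.4945, -0.3023, 0.204]
eef_rot: [0.003, 0.108, 0.994, 0.001]
contact_force: [0.2, 0.1, 0.5]
opening: 0.085
```

```bash
python3 - <<'E'
from h import *
im,K,T,m=look("w18")
print(rect(m["blue"],K,T,.060,1))
E
```

```text
tcp [ 494.5 -302.3  204. ] R [ 19.4 178.6   0.2] F [0.2 0.1 0.5] op 85.0
[(482.8, -308.1, 138.6, 60.8, np.float32(-11.7), [299.0, 210.0])]
```

Emit:
apply_moves --moves '[{"jaw": 1,"travel": [-11.5,-6,-20],"rotation": [0,0.3,0.7]},{"jaw": 1,"travel": [-11.5,-6,-55],"rotation": [0,0.3,0.7]},{"jaw": 1,"travel": [-11.5,-6,-90],"rotation": [0,0.3,0.7]},{"jaw": 1,"travel": [-11.5,-6,-115],"rotation": [0,0.3,0.7]},{"jaw": 1,"travel": [-11.5,-6,-130],"rotation": [0,0.3,0.7]},{"jaw": 1,"travel": [-11.5,-6,-134],"rotation": [0,0.3,0.7]},{"jaw": 0.2,"travel": [-11.5,-6,-134],"rotation": [0,0.3,0.7]},{"jaw": 0.2,"travel": [-11.5,-6,-134],"rotation": [0,0.3,0.7]},{"jaw": 0.2,"travel": [-11.5,-6,-134],"rotation": [0,0.3,0.7]},{"jaw": 0.2,"travel": [-11.5,-6,-134],"rotation": [0,0.3,0.7]}]'

```text
clock: 28.17
tcp_pos: [0.4842, -0.3078, 0.0723]
eef_rot: [0.002, 0.101, 0.995, 0.0]
contact_force: [0.5, 4.3, 8.8]
opening: 0.0605
```

Emit:
apply_moves --moves '[{"jaw": 0.2,"travel": [0,0,0],"rotation": [0,0,0]},{"jaw": 0.2,"travel": [0,0,0],"rotation": [0,0,0]},{"jaw": 0.2,"travel": [0,0,8],"rotation": [0,0,0]},{"jaw": 0.2,"travel": [0,0,30],"rotation": [0,0,0]},{"jaw": 0.2,"travel": [0,0,65],"rotation": [0,0,0]},{"jaw": 0.2,"travel": [0,0,100],"rotation": [0,0,0]},{"jaw": 0.2,"travel": [0,0,140],"rotation": [0,0,0]},{"jaw": 0.2,"travel": [0,0,170],"rotation": [0,0,0]},{"jaw": 0.2,"travel": [0,0,175],"rotation": [0,0,0]},{"jaw": 0.2,"travel": [0,0,175],"rotation": [0,0,0]}]'

```text
clock: 29.0
tcp_pos: [0.4852, -0.3085, 0.2503]
eef_rot: [0.004, 0.101, 0.995, -0.001]
contact_force: [0.7, -0.7, -1.4]
opening: 0.0604
```

Emit:
apply_moves --moves '[{"jaw": 0.2,"travel": [3,40,0],"rotation": [0,0,3]},{"jaw": 0.2,"travel": [6,80,0],"rotation": [0,0,5.6]},{"jaw": 0.2,"travel": [9,120,0],"rotation": [0,0,5.6]},{"jaw": 0.2,"travel": [10,160,0],"rotation": [0,0,5.6]},{"jaw": 0.2,"travel": [10,200,0],"rotation": [0,0,5.6]},{"jaw": 0.2,"travel": [10,240,0],"rotation": [0,0,5.6]},{"jaw": 0.2,"travel": [10,280,0],"rotation": [0,0,5.6]},{"jaw": 0.2,"travel": [10,320,0],"rotation": [0,0,5.6]},{"jaw": 0.2,"travel": [5,360,0],"rotation": [0,0,5.6]},{"jaw": 0.2,"travel": [0,400,0],"rotation": [0,0,5.6]}]'

```text
clock: 29.83
tcp_pos: [0.4839, 0.0932, 0.2492]
eef_rot: [0.003, 0.052, 0.999, -0.001]
contact_force: [1.9, 0.1, -0.7]
opening: 0.0604
```

Emit:
apply_moves --moves '[{"jaw": 0.2,"travel": [-5,40,0],"rotation": [0,0,0]},{"jaw": 0.2,"travel": [-10,80,0],"rotation": [0,0,0]},{"jaw": 0.2,"travel": [-15,120,0],"rotation": [0,0,0]},{"jaw": 0.2,"travel": [-20,160,0],"rotation": [0,0,0]},{"jaw": 0.2,"travel": [-27,200,0],"rotation": [0,0,0]},{"jaw": 0.2,"travel": [-32,235,0],"rotation": [0,0,0]},{"jaw": 0.2,"travel": [-33,247,0],"rotation": [0,0,0]},{"jaw": 0.2,"travel": [-33,247,0],"rotation": [0,0,0]},{"jaw": 0.2,"travel": [-33,247,0],"rotation": [0,0,0]}]'

```text
clock: 30.58
tcp_pos: [0.4501, 0.34, 0.2479]
eef_rot: [0.002, 0.052, 0.999, -0.002]
contact_force: [-0.3, 0.4, -0.9]
opening: 0.06
```

```bash
python3 - <<'E'
from h import *
im,K,T,m=look("w19"); trayend(K,T,m)
from station import r
print(rect(m["blue"],K,T,r.read_state()["tcp_pos"][2]-.012,0))
E
```

```text
tcp [450.1 340.  247.9] R [  9.3 179.5  -0.3] F [-0.3  0.4 -0.9] op 60.0
strip 147.9 28.4 tray est [450.3 342.2] yaw -5.9
[(437.4, 342.2, 115.9, 61.9, np.float32(-5.8), [312.0, 264.0])]
```

Emit:
apply_moves --moves '[{"jaw": 0.2,"travel": [2,-1,-40],"rotation": [0,0.4,0]},{"jaw": 0.2,"travel": [2,-1,-80],"rotation": [0,0.4,0]},{"jaw": 0.2,"travel": [2,-1,-120],"rotation": [0,0.4,0]},{"jaw": 0.2,"travel": [2,-1,-150],"rotation": [0,0.4,0]},{"jaw": 0.2,"travel": [2,-1,-175],"rotation": [0,0.4,0]},{"jaw": 0.2,"travel": [2,-1,-192],"rotation": [0,0.4,0]},{"jaw": 0.2,"travel": [2,-1,-200],"rotation": [0,0.4,0]},{"jaw": 0.2,"travel": [2,-1,-205],"rotation": [0,0.4,0]},{"jaw": 0.2,"travel": [2,-1,-205],"rotation": [0,0.4,0]}]'

```text
clock: 31.38
tcp_pos: [0.4525, 0.3373, 0.0428]
eef_rot: [-0.002, 0.053, 0.999, -0.002]
contact_force: [1.0, 0.1, 0.1]
opening: 0.0606
```

Emit:
apply_moves --moves '[{"jaw": 0.6,"travel": [0,0,0],"rotation": [0,0,0]},{"jaw": 0.85,"travel": [0,0,0],"rotation": [0,0,0]},{"jaw": 0.85,"travel": [0,0,0],"rotation": [0,0,0]},{"jaw": 0.85,"travel": [0,0,0],"rotation": [0,0,0]},{"jaw": 0.85,"travel": [0,0,20],"rotation": [0,0,0]},{"jaw": 0.85,"travel": [0,0,60],"rotation": [0,0,0]},{"jaw": 0.85,"travel": [0,0,100],"rotation": [0,0,0]},{"jaw": 0.85,"travel": [0,0,140],"rotation": [0,0,0]},{"jaw": 0.85,"travel": [0,0,180],"rotation": [0,0,0]},{"jaw": 0.85,"travel": [0,0,200],"rotation": [0,0,0]}]'

```text
clock: 32.22
tcp_pos: [0.4536, 0.3382, 0.2482]
eef_rot: [0.001, 0.053, 0.999, -0.0]
contact_force: [1.4, 1.1, 0.5]
opening: 0.0785
```

```bash
python3 - <<'E'
from h import *
im,K,T,m=look("w20")
print(rect(m["blue"],K,T,.029,0)); print(rect(m["yel"],K,T,.026,0))
E
```

```text
tcp [453.6 338.2 248.2] R [ 9.500e+00  1.797e+02 -1.000e-01] F [1.4 1.1 0.5] op 78.5
[(452.0, 338.5, 137.1, 59.9, np.float32(-6.0), [311.0, 206.0])]
[(449.5, 342.0, 209.0, 149.0, np.float32(-6.2), [315.0, 196.0])]
```

Third plate is on the pile. Back to stack B for its cassette.

Emit:
apply_moves --moves '[{"jaw": 1,"travel": [5,-40,0],"rotation": [0,0,-3]},{"jaw": 1,"travel": [15,-80,0],"rotation": [0,0,-5.6]},{"jaw": 1,"travel": [20,-120,0],"rotation": [0,0,-5.6]},{"jaw": 1,"travel": [25,-160,0],"rotation": [0,0,-5.6]},{"jaw": 1,"travel": [30,-200,0],"rotation": [0,0,-5.6]},{"jaw": 1,"travel": [35,-240,0],"rotation": [0,0,-5.6]},{"jaw": 1,"travel": [35,-280,0],"rotation": [0,0,-5.6]},{"jaw": 1,"travel": [35,-320,0],"rotation": [0,0,-5.6]},{"jaw": 1,"travel": [35,-360,0],"rotation": [0,0,-5.6]},{"jaw": 1,"travel": [35,-400,0],"rotation": [0,0,-5.6]}]'

```text
clock: 33.1
tcp_pos: [0.4891, -0.0629, 0.2508]
eef_rot: [0.002, 0.101, 0.995, 0.0]
contact_force: [1.2, 0.3, -1.1]
opening: 0.0855
```

Emit:
apply_moves --moves '[{"jaw": 1,"travel": [0,-40,0],"rotation": [0,0,0]},{"jaw": 1,"travel": [0,-80,0],"rotation": [0,0,0]},{"jaw": 1,"travel": [0,-120,0],"rotation": [0,0,0]},{"jaw": 1,"travel": [0,-160,-10],"rotation": [0,0,0]},{"jaw": 1,"travel": [0,-200,-25],"rotation": [0,0,0]},{"jaw": 1,"travel": [0,-233,-45],"rotation": [0,0,0]},{"jaw": 1,"travel": [-2,-243,-60],"rotation": [0,0,0]},{"jaw": 1,"travel": [-2,-243,-60],"rotation": [0,0,0]},{"jaw": 1,"travel": [-2,-243,-60],"rotation": [0,0,0]}]'

```text
clock: 33.85
tcp_pos: [0.4864, -0.3058, 0.1903]
eef_rot: [0.002, 0.102, 0.995, 0.001]
contact_force: [-0.5, 0.5, 0.5]
opening: 0.0853
```

```bash
python3 - <<'E'
from h import *
im,K,T,m=look("w21")
print(rect(m["red"],K,T,.052,0),rect(m["blue"],K,T,.028,0))
E
```

```text
tcp [ 486.4 -305.8  190.3] R [ 18.3 178.9   0.2] F [-0.5  0.5  0.5] op 85.3
[(484.7, -308.9, 116.5, 39.0, np.float32(-11.3), [306.0, 227.0])] [(482.5, -308.1, 137.8, 60.8, np.float32(-12.6), [330.0, 193.0])]
```

Emit:
apply_moves --moves '[{"jaw": 1,"travel": [-2,-3,-35],"rotation": [0,0.3,0.4]},{"jaw": 1,"travel": [-2,-3,-70],"rotation": [0,0.3,0.4]},{"jaw": 1,"travel": [-2,-3,-105],"rotation": [0,0.3,0.4]},{"jaw": 1,"travel": [-2,-3,-125],"rotation": [0,0.3,0.4]},{"jaw": 1,"travel": [-2,-3,-135],"rotation": [0,0.3,0.4]},{"jaw": 1,"travel": [-2,-3,-137],"rotation": [0,0.3,0.4]},{"jaw": -0.2,"travel": [-2,-3,-137],"rotation": [0,0.3,0.4]},{"jaw": -0.2,"travel": [-2,-3,-137],"rotation": [0,0.3,0.4]},{"jaw": -0.2,"travel": [-2,-3,-137],"rotation": [0,0.3,0.4]},{"jaw": -0.2,"travel": [-2,-3,-137],"rotation": [0,0.3,0.4]}]'

```text
clock: 34.73
tcp_pos: [0.486, -0.3089, 0.0561]
eef_rot: [0.001, 0.098, 0.995, -0.0]
contact_force: [-0.3, 3.0, 10.5]
opening: 0.0489
```

Emit:
apply_moves --moves '[{"jaw": -0.2,"travel": [0,0,0],"rotation": [0,0,0]},{"jaw": -0.2,"travel": [0,0,0],"rotation": [0,0,0]},{"jaw": -0.2,"travel": [0,0,0],"rotation": [0,0,0]},{"jaw": -0.2,"travel": [0,0,8],"rotation": [0,0,0]},{"jaw": -0.2,"travel": [0,0,30],"rotation": [0,0,0]},{"jaw": -0.2,"travel": [0,0,65],"rotation": [0,0,0]},{"jaw": -0.2,"travel": [0,0,100],"rotation": [0,0,0]},{"jaw": -0.2,"travel": [0,0,140],"rotation": [0,0,0]},{"jaw": -0.2,"travel": [0,0,160],"rotation": [0,0,0]},{"jaw": -0.2,"travel": [0,0,160],"rotation": [0,0,0]}]'

```text
clock: 35.57
tcp_pos: [0.4879, -0.3102, 0.2216]
eef_rot: [0.004, 0.098, 0.995, -0.002]
contact_force: [1.2, -0.8, -2.0]
opening: 0.049
```

Emit:
apply_moves --moves '[{"jaw": -0.2,"travel": [3,38,0],"rotation": [0,0,3]},{"jaw": -0.2,"travel": [6,76,0],"rotation": [0,0,6]},{"jaw": -0.2,"travel": [9,114,0],"rotation": [0,0,9]},{"jaw": -0.2,"travel": [12,152,0],"rotation": [0,0,12]},{"jaw": -0.2,"travel": [15,190,0],"rotation": [0,0,15]},{"jaw": -0.2,"travel": [18,228,0],"rotation": [0,0,17.6]},{"jaw": -0.2,"travel": [21,266,0],"rotation": [0,0,17.6]},{"jaw": -0.2,"travel": [24,304,0],"rotation": [0,0,17.6]},{"jaw": -0.2,"travel": [27,342,0],"rotation": [0,0,17.6]},{"jaw": -0.2,"travel": [30,380,0],"rotation": [0,0,17.6]}]'

```text
clock: 36.4
tcp_pos: [0.5172, 0.0716, 0.2213]
eef_rot: [0.004, -0.055, 0.998, -0.002]
contact_force: [0.7, -0.6, -1.7]
opening: 0.0489
```

Emit:
apply_moves --moves '[{"jaw": -0.2,"travel": [1,35,0],"rotation": [0,0,0]},{"jaw": -0.2,"travel": [2,65,0],"rotation": [0,0,0]},{"jaw": -0.2,"travel": [2,77,0],"rotation": [0,0,0]},{"jaw": -0.2,"travel": [2,77,0],"rotation": [0,0,0]},{"jaw": -0.2,"travel": [2,77,0],"rotation": [0,0,0]},{"jaw": -0.2,"travel": [2,77,0],"rotation": [0,0,0]}]'

```text
clock: 36.9
tcp_pos: [0.5188, 0.1477, 0.221]
eef_rot: [0.004, -0.055, 0.998, -0.002]
contact_force: [0.7, -0.0, -2.0]
opening: 0.049
```

```bash
python3 - <<'E'
from h import *
im,K,T,m=look("w22")
from station import r
p=r.read_state()["tcp_pos"]
x,y,a,b,yaw,_=rect(m["red"],K,T,p[2]-.0041,0)[0]; e=np.radians(float(yaw)); print(a,b,yaw,"cass centre",x+(58.5-a/2)*np.cos(e),y+(58.5-a/2)*np.sin(e))
E
```

```text
tcp [518.8 147.7 221. ] R [ -9.9 179.3  -0.3] F [ 0.7 -0.  -2. ] op 49.0
97.1 39.6 6.5 cass centre 517.286039963982 148.42637197699068
```

Emit:
apply_moves --moves '[{"jaw": -0.2,"travel": [1.9,4.9,-10],"rotation": [0,0.6,0]},{"jaw": -0.2,"travel": [1.9,4.9,-40],"rotation": [0,0.6,0]},{"jaw": -0.2,"travel": [1.9,4.9,-65],"rotation": [0,0.6,0]},{"jaw": -0.2,"travel": [1.9,4.9,-78],"rotation": [0,0.6,0]},{"jaw": -0.2,"travel": [1.9,4.9,-86],"rotation": [0,0.6,0]},{"jaw": -0.2,"travel": [1.9,4.9,-96],"rotation": [0,0.6,0]},{"jaw": -0.2,"travel": [1.9,4.9,-106],"rotation": [0,0.6,0]},{"jaw": -0.2,"travel": [1.9,4.9,-116],"rotation": [0,0.6,0]},{"jaw": -0.2,"travel": [1.9,4.9,-123],"rotation": [0,0.6,0]},{"jaw": -0.2,"travel": [1.9,4.9,-123],"rotation": [0,0.6,0]}]'

```text
clock: 37.78
tcp_pos: [0.5203, 0.1521, 0.0968]
eef_rot: [-0.002, -0.055, 0.998, -0.002]
contact_force: [-1.3, 0.9, -1.4]
opening: 0.0491
```

Emit:
apply_moves --moves '[{"jaw": -0.2,"travel": [0,0.5,-4],"rotation": [0,0,0]},{"jaw": -0.2,"travel": [0,0.5,-8],"rotation": [0,0,0]},{"jaw": -0.2,"travel": [0,0.5,-11],"rotation": [0,0,0]},{"jaw": -0.2,"travel": [0,0.5,-11],"rotation": [0,0,0]}]'

```text
clock: 38.12
tcp_pos: [0.5205, 0.1527, 0.0861]
eef_rot: [-0.002, -0.055, 0.998, -0.002]
contact_force: [-0.9, -1.0, 0.3]
opening: 0.049
```

Emit:
apply_moves --moves '[{"jaw": 0.2,"travel": [0,0,0],"rotation": [0,0,0]},{"jaw": 0.7,"travel": [0,0,0],"rotation": [0,0,0]},{"jaw": 0.8,"travel": [0,0,0],"rotation": [0,0,0]},{"jaw": 0.8,"travel": [0,0,0],"rotation": [0,0,0]},{"jaw": 0.8,"travel": [0,0,30],"rotation": [0,0,0]},{"jaw": 0.8,"travel": [0,0,70],"rotation": [0,0,0]},{"jaw": 0.8,"travel": [0,0,110],"rotation": [0,0,0]},{"jaw": 0.8,"travel": [0,0,145],"rotation": [0,0,0]},{"jaw": 0.8,"travel": [0,0,155],"rotation": [0,0,0]},{"jaw": 0.8,"travel": [0,0,155],"rotation": [0,0,0]}]'

```text
clock: 38.95
tcp_pos: [0.5221, 0.1531, 0.2444]
eef_rot: [0.001, -0.055, 0.998, -0.001]
contact_force: [0.1, 0.2, 0.5]
opening: 0.0768
```

```bash
python3 - <<'E'
from h import *
im,K,T,m=look("w23")
print(rect(m["red"],K,T,.082,0),"carrier 519,153.5 yaw 6.5")
E
```

```text
tcp [522.1 153.1 244.4] R [ -9.9 179.6  -0.2] F [0.1 0.2 0.5] op 76.8
[(518.8, 153.3, 116.1, 38.6, np.float32(6.5), [312.0, 218.0])] carrier 519,153.5 yaw 6.5
```

View pics/w23.png

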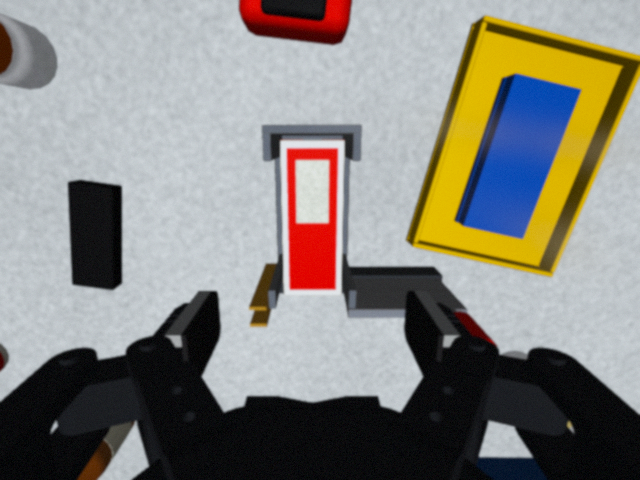

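The view shows the cassette column square in the carrier at (315,220), three plates piled in the tray at (520,155), and plinth A empty. Now the bolt.

Emit:
apply_moves --moves '[{"jaw": 1,"travel": [18,36,0],"rotation": [0,0,0]},{"jaw": 1,"travel": [36,72,0],"rotation": [0,0,0]},{"jaw": 1,"travel": [52,105,0],"rotation": [0,0,0]},{"jaw": 1,"travel": [57,120,0],"rotation": [0,0,0]},{"jaw": 1,"travel": [57,120,0],"rotation": [0,0,0]},{"jaw": 1,"travel": [57,120,0],"rotation": [0,0,0]}]'

```text
clock: 39.5
tcp_pos: [0.5772, 0.2732, 0.2397]
eef_rot: [-0.002, -0.056, 0.998, -0.002]
contact_force: [-1.1, -0.6, 0.8]
opening: 0.0855
```

```bash
python3 - <<'E'
from h import *
im,K,T,m=look("w24")
print(rect(m["red"],K,T,.157,2))
from station import viewer
c=viewer.read_camera("top"); cv2.imwrite("pics/top1.png",c["img"])
E
```

```text
tcp [577.2 273.2 239.7] R [  10.  -179.5    0.3] F [-1.1 -0.6  0.8] op 85.5
[(516.8, 183.7, 85.4, 28.4, np.float32(6.4), [161.0, 131.0]), (577.8, 272.9, 22.8, 22.1, np.float32(-8.4), [310.0, 258.0]), (761.7, 150.2, 5.1, 0.9, np.float32(-83.3), [116.0, 479.0])]
```

Emit:
apply_moves --moves '[{"jaw": 1,"travel": [0.5,0,-30],"rotation": [0,0,0]},{"jaw": 1,"travel": [0.5,0,-60],"rotation": [0,0,0]},{"jaw": 1,"travel": [0.5,0,-82],"rotation": [0,0,0]},{"jaw": 1,"travel": [0.5,0,-90],"rotation": [0,0,0]},{"jaw": 1,"travel": [0.5,0,-90],"rotation": [0,0,0]},{"jaw": -0.6,"travel": [0.5,0,-90],"rotation": [0,0,0]},{"jaw": -0.6,"travel": [0.5,0,-90],"rotation": [0,0,0]},{"jaw": -0.6,"travel": [0.5,0,-90],"rotation": [0,0,0]},{"jaw": -0.6,"travel": [0.5,0,-90],"rotation": [0,0,0]},{"jaw": -0.6,"travel": [0.5,0,-90],"rotation": [0,0,0]}]'

```text
clock: 40.43
tcp_pos: [0.578, 0.2721, 0.1516]
eef_rot: [-0.001, -0.055, 0.998, -0.002]
contact_force: [-0.6, 0.1, 0.4]
opening: 0.0255
```

Emit:
apply_moves --moves '[{"jaw": -0.6,"travel": [0,0,0],"rotation": [0,0,0]},{"jaw": -0.6,"travel": [0,0,0],"rotation": [0,0,0]},{"jaw": -0.6,"travel": [0,0,0],"rotation": [0,0,0]}]'

```text
clock: 40.68
tcp_pos: [0.578, 0.2721, 0.1518]
eef_rot: [-0.001, -0.055, 0.998, -0.002]
contact_force: [-0.0, 0.6, 1.4]
opening: 0.0226
```

Emit:
apply_moves --moves '[{"jaw": -0.6,"travel": [1.1,-10,0],"rotation": [0,0,0]},{"jaw": -0.6,"travel": [2.3,-20,0],"rotation": [0,0,0]},{"jaw": -0.6,"travel": [3.4,-30,0],"rotation": [0,0,0]},{"jaw": -0.6,"travel": [4.6,-40,0],"rotation": [0,0,0]},{"jaw": -0.6,"travel": [5.7,-50,0],"rotation": [0,0,0]},{"jaw": -0.6,"travel": [6.8,-60,0],"rotation": [0,0,0]},{"jaw": -0.6,"travel": [7.6,-67,0],"rotation": [0,0,0]},{"jaw": -0.6,"travel": [8.2,-72,0],"rotation": [0,0,0]},{"jaw": -0.6,"travel": [8.2,-72,0],"rotation": [0,0,0]}]'

```text
clock: 41.43
tcp_pos: [0.5863, 0.1987, 0.1518]
eef_rot: [-0.001, -0.055, 0.999, -0.002]
contact_force: [0.7, -2.2, -0.4]
opening: 0.023
```

Emit:
apply_moves --moves '[{"jaw": -0.6,"travel": [0.3,-2,0],"rotation": [0,0,0]},{"jaw": -0.6,"travel": [0.5,-4,0],"rotation": [0,0,0]},{"jaw": -0.6,"travel": [0.6,-5,0],"rotation": [0,0,0]},{"jaw": -0.6,"travel": [0.7,-6,0],"rotation": [0,0,0]},{"jaw": -0.6,"travel": [0.7,-6,0],"rotation": [0,0,0]}]'

```text
clock: 41.85
tcp_pos: [0.5868, 0.1948, 0.1518]
eef_rot: [-0.001, -0.055, 0.999, -0.001]
contact_force: [-3.3, 18.2, -1.9]
opening: 0.0227
```

Emit:
apply_moves --moves '[{"jaw": 0,"travel": [0,0,0],"rotation": [0,0,0]},{"jaw": 0.6,"travel": [0,0,0],"rotation": [0,0,0]},{"jaw": 0.8,"travel": [0,0,0],"rotation": [0,0,0]},{"jaw": 0.8,"travel": [0,0,0],"rotation": [0,0,0]},{"jaw": 0.8,"travel": [0,0,30],"rotation": [0,0,0]},{"jaw": 0.8,"travel": [0,0,65],"rotation": [0,0,0]},{"jaw": 0.8,"travel": [0,0,90],"rotation": [0,0,0]},{"jaw": 0.8,"travel": [0,0,95],"rotation": [0,0,0]},{"jaw": 0.8,"travel": [0,0,95],"rotation": [0,0,0]}]'

```text
clock: 42.6
tcp_pos: [0.5879, 0.1949, 0.249]
eef_rot: [0.001, -0.054, 0.999, -0.0]
contact_force: [-0.9, -0.6, -0.2]
opening: 0.0768
```

```bash
python3 - <<'E'
from h import *
im,K,T,m=look("w25")
print(rect(m["red"],K,T,.157,2)[:2],rect(m["red"],K,T,.082,0)); print("knob home expected",519+72.5-.1132*35,153.5+8.26+.9936*35)
E
```

```text
tcp [587.9 194.9 249. ] R [ -9.8 179.7  -0. ] F [-0.9 -0.6 -0.2] op 76.8
[(519.4, 162.5, 85.8, 28.6, np.float32(6.4), [267.0, 127.0]), (586.0, 195.9, 22.9, 22.0, np.float32(6.3), [312.0, 250.0])] [(518.8, 153.1, 116.5, 38.8, np.float32(6.4), [267.0, 127.0])]
knob home expected 587.538 196.536
```

Emit:
apply_moves --moves '[{"jaw": 1,"travel": [-8,-38,0],"rotation": [0,0,-3]},{"jaw": 1,"travel": [-16,-76,0],"rotation": [0,0,-6]},{"jaw": 1,"travel": [-24,-114,0],"rotation": [0,0,-9]},{"jaw": 1,"travel": [-32,-152,0],"rotation": [0,0,-12]},{"jaw": 1,"travel": [-40,-190,0],"rotation": [0,0,-15]},{"jaw": 1,"travel": [-48,-228,0],"rotation": [0,0,-18.8]},{"jaw": 1,"travel": [-56,-266,0],"rotation": [0,0,-18.8]},{"jaw": 1,"travel": [-64,-304,0],"rotation": [0,0,-18.8]},{"jaw": 1,"travel": [-72,-342,0],"rotation": [0,0,-18.8]},{"jaw": 1,"travel": [-80,-380,0],"rotation": [0,0,-18.8]}]'

```text
clock: 43.48
tcp_pos: [0.5055, -0.1868, 0.2457]
eef_rot: [-0.002, 0.109, 0.994, -0.0]
contact_force: [1.6, 0.8, 0.7]
opening: 0.0858
```

Emit:
apply_moves --moves '[{"jaw": 1,"travel": [-8,-38,-15],"rotation": [0,0,0]},{"jaw": 1,"travel": [-16,-76,-40],"rotation": [0,0,0]},{"jaw": 1,"travel": [-21,-108,-65],"rotation": [0,0,0]},{"jaw": 1,"travel": [-23,-118,-80],"rotation": [0,0,0]},{"jaw": 1,"travel": [-23,-118,-80],"rotation": [0,0,0]},{"jaw": 1,"travel": [-23,-118,-80],"rotation": [0,0,0]}]'

```text
clock: 43.98
tcp_pos: [0.4808, -0.3047, 0.1632]
eef_rot: [-0.004, 0.11, 0.994, 0.001]
contact_force: [-0.0, 0.4, -0.1]
opening: 0.0853
```

```bash
python3 - <<'E'
from h import *
im,K,T,m=look("w26")
print(rect(m["blue"],K,T,.028,0))
E
```

```text
tcp [ 480.8 -304.7  163.2] R [ -19.8 -178.5   -0.2] F [-0.   0.4 -0.1] op 85.3
[(483.1, -308.2, 138.3, 60.9, np.float32(-12.6), [306.0, 233.0])]
```

Emit:
apply_moves --moves '[{"jaw": 1,"travel": [2.3,-3.5,-35],"rotation": [0,0,0]},{"jaw": 1,"travel": [2.3,-3.5,-70],"rotation": [0,0,0]},{"jaw": 1,"travel": [2.3,-3.5,-100],"rotation": [0,0,0]},{"jaw": 1,"travel": [2.3,-3.5,-118],"rotation": [0,0,0]},{"jaw": 1,"travel": [2.3,-3.5,-125],"rotation": [0,0,0]},{"jaw": 1,"travel": [2.3,-3.5,-125],"rotation": [0,0,0]},{"jaw": 0.2,"travel": [2.3,-3.5,-125],"rotation": [0,0,0]},{"jaw": 0.2,"travel": [2.3,-3.5,-125],"rotation": [0,0,0]},{"jaw": 0.2,"travel": [2.3,-3.5,-125],"rotation": [0,0,0]},{"jaw": 0.2,"travel": [2.3,-3.5,-125],"rotation": [0,0,0]}]'

```text
clock: 44.87
tcp_pos: [0.4849, -0.3081, 0.0415]
eef_rot: [-0.002, 0.11, 0.994, 0.0]
contact_force: [0.5, 4.4, 9.6]
opening: 0.0602
```

Emit:
apply_moves --moves '[{"jaw": 0.2,"travel": [0,0,0],"rotation": [0,0,0]},{"jaw": 0.2,"travel": [0,0,0],"rotation": [0,0,0]},{"jaw": 0.2,"travel": [0,0,8],"rotation": [0,0,0]},{"jaw": 0.2,"travel": [0,0,30],"rotation": [0,0,0]},{"jaw": 0.2,"travel": [0,0,65],"rotation": [0,0,0]},{"jaw": 0.2,"travel": [0,0,100],"rotation": [0,0,0]},{"jaw": 0.2,"travel": [0,0,140],"rotation": [0,0,0]},{"jaw": 0.2,"travel": [0,0,180],"rotation": [0,0,0]},{"jaw": 0.2,"travel": [0,0,205],"rotation": [0,0,0]},{"jaw": 0.2,"travel": [0,0,205],"rotation": [0,0,0]}]'

```text
clock: 45.7
tcp_pos: [0.4869, -0.3096, 0.2532]
eef_rot: [0.002, 0.11, 0.994, -0.002]
contact_force: [1.0, -0.6, 0.0]
opening: 0.0604
```

Emit:
apply_moves --moves '[{"jaw": 0.2,"travel": [3,40,0],"rotation": [0,0,3]},{"jaw": 0.2,"travel": [6,80,0],"rotation": [0,0,6.5]},{"jaw": 0.2,"travel": [9,120,0],"rotation": [0,0,6.5]},{"jaw": 0.2,"travel": [10,160,0],"rotation": [0,0,6.5]},{"jaw": 0.2,"travel": [10,200,0],"rotation": [0,0,6.5]},{"jaw": 0.2,"travel": [10,240,0],"rotation": [0,0,6.5]},{"jaw": 0.2,"travel": [10,280,0],"rotation": [0,0,6.5]},{"jaw": 0.2,"travel": [10,320,0],"rotation": [0,0,6.5]},{"jaw": 0.2,"travel": [5,360,0],"rotation": [0,0,6.5]},{"jaw": 0.2,"travel": [0,400,0],"rotation": [0,0,6.5]}]'

```text
clock: 46.53
tcp_pos: [0.4863, 0.0922, 0.2537]
eef_rot: [0.003, 0.053, 0.999, -0.002]
contact_force: [0.5, -0.5, -1.0]
opening: 0.06
```

Emit:
apply_moves --moves '[{"jaw": 0.2,"travel": [-5,40,0],"rotation": [0,0,0]},{"jaw": 0.2,"travel": [-10,80,0],"rotation": [0,0,0]},{"jaw": 0.2,"travel": [-15,120,0],"rotation": [0,0,0]},{"jaw": 0.2,"travel": [-20,160,0],"rotation": [0,0,0]},{"jaw": 0.2,"travel": [-27,200,0],"rotation": [0,0,0]},{"jaw": 0.2,"travel": [-32,235,0],"rotation": [0,0,0]},{"jaw": 0.2,"travel": [-34,246,0],"rotation": [0,0,0]},{"jaw": 0.2,"travel": [-34,246,0],"rotation": [0,0,0]},{"jaw": 0.2,"travel": [-34,246,0],"rotation": [0,0,0]}]'

```text
clock: 47.28
tcp_pos: [0.4518, 0.3381, 0.2538]
eef_rot: [0.002, 0.053, 0.999, -0.002]
contact_force: [0.5, -0.2, -1.1]
opening: 0.0601
```

```bash
python3 - <<'E'
from h import *
im,K,T,m=look("w27"); trayend(K,T,m)
from station import r
print(rect(m["blue"],K,T,r.read_state()["tcp_pos"][2]-.012,0))
E
```

```text
tcp [451.8 338.1 253.8] R [  9.4 179.5  -0.4] F [ 0.5 -0.2 -1.1] op 60.1
strip 148.1 36.5 tray est [441.8 335.8] yaw -6.0
[(438.8, 340.7, 116.3, 62.0, np.float32(-6.7), [312.0, 262.0])]
```

Emit:
apply_moves --moves '[{"jaw": 0.2,"travel": [10,-35,0],"rotation": [0,0,0]},{"jaw": 0.2,"travel": [20,-70,0],"rotation": [0,0,0]},{"jaw": 0.2,"travel": [30,-105,0],"rotation": [0,0,0]},{"jaw": 0.2,"travel": [40,-130,0],"rotation": [0,0,0]},{"jaw": 0.2,"travel": [40,-130,0],"rotation": [0,0,0]},{"jaw": 0.2,"travel": [40,-130,0],"rotation": [0,0,0]}]'

```text
clock: 47.83
tcp_pos: [0.4925, 0.2047, 0.2541]
eef_rot: [0.002, 0.055, 0.998, -0.002]
contact_force: [0.6, 0.7, -1.0]
opening: 0.06
```

```bash
python3 - <<'E'
from h import *
im,K,T,m=look("w28"); m["blue"][:,:420]=0
print(rect(m["blue"],K,T,.029,0)); print(rect(m["yel"],K,T,.026,0))
E
```

```text
tcp [492.5 204.7 254.1] R [ 10.  179.4  -0.4] F [ 0.6  0.7 -1. ] op 60.0
[(443.3, 335.2, 137.5, 54.8, np.float32(-5.4), [446.0, 137.0])]
[(440.0, 334.5, 207.4, 150.9, np.float32(-6.2), [450.0, 123.0])]
```

View pics/w28.png

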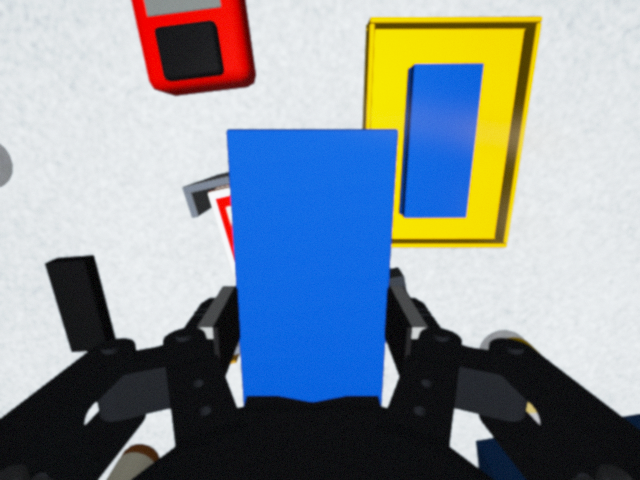

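The tray has been knocked to about (440,334), and the pile moved along with it (px (445,140), still neat). I place the last plate there.

Emit:
apply_moves --moves '[{"jaw": 0.2,"travel": [-15,35,0],"rotation": [0,0.5,0]},{"jaw": 0.2,"travel": [-28,70,0],"rotation": [0,0.5,0]},{"jaw": 0.2,"travel": [-40,105,0],"rotation": [0,0.5,0]},{"jaw": 0.2,"travel": [-48,127,0],"rotation": [0,0.5,0]},{"jaw": 0.2,"travel": [-48,128,0],"rotation": [0,0.5,0]},{"jaw": 0.2,"travel": [-48,128,-35],"rotation": [0,0.5,0]},{"jaw": 0.2,"travel": [-48,128,-70],"rotation": [0,0.5,0]},{"jaw": 0.2,"travel": [-48,128,-105],"rotation": [0,0.5,0]},{"jaw": 0.2,"travel": [-48,128,-130],"rotation": [0,0.5,0]},{"jaw": 0.2,"travel": [-48,128,-130],"rotation": [0,0.5,0]}]'

```text
clock: 48.72
tcp_pos: [0.4414, 0.3323, 0.1198]
eef_rot: [-0.005, 0.054, 0.998, -0.005]
contact_force: [-1.0, -0.9, -1.8]
opening: 0.0602
```

Emit:
apply_moves --moves '[{"jaw": 0.2,"travel": [2,0,-25],"rotation": [0,-0.5,0]},{"jaw": 0.2,"travel": [2,0,-45],"rotation": [0,-0.5,0]},{"jaw": 0.2,"travel": [2,0,-58],"rotation": [0,-0.5,0]},{"jaw": 0.2,"travel": [2,0,-65],"rotation": [0,-0.5,0]},{"jaw": 0.2,"travel": [2,0,-68],"rotation": [0,-0.5,0]},{"jaw": 0.2,"travel": [2,0,-68],"rotation": [0,-0.5,0]}]'

```text
clock: 49.22
tcp_pos: [0.4437, 0.3325, 0.0524]
eef_rot: [-0.0, 0.054, 0.999, -0.004]
contact_force: [-0.3, 0.3, -0.1]
opening: 0.0599
```

Emit:
apply_moves --moves '[{"jaw": 0.6,"travel": [0,0,0],"rotation": [0,0,0]},{"jaw": 0.85,"travel": [0,0,0],"rotation": [0,0,0]},{"jaw": 0.85,"travel": [0,0,0],"rotation": [0,0,0]},{"jaw": 0.85,"travel": [0,0,0],"rotation": [0,0,0]},{"jaw": 0.85,"travel": [0,0,20],"rotation": [0,0,0]},{"jaw": 0.85,"travel": [0,0,60],"rotation": [0,0,0]},{"jaw": 0.85,"travel": [0,0,100],"rotation": [0,0,0]},{"jaw": 0.85,"travel": [0,0,140],"rotation": [0,0,0]},{"jaw": 0.85,"travel": [0,0,180],"rotation": [0,0,0]},{"jaw": 0.85,"travel": [0,0,200],"rotation": [0,0,0]}]'

```text
clock: 50.05
tcp_pos: [0.4448, 0.3333, 0.2575]
eef_rot: [0.002, 0.054, 0.999, -0.003]
contact_force: [0.5, 1.3, -0.6]
opening: 0.0793
```

```bash
python3 - <<'E'
from h import *
im,K,T,m=look("w29")
print(rect(m["blue"],K,T,.037,0)); print(rect(m["yel"],K,T,.026,0))
E
```

```text
tcp [444.8 333.3 257.5] R [  9.8 179.5  -0.5] F [ 0.5  1.3 -0.6] op 79.3
[(442.1, 333.5, 137.4, 60.6, np.float32(-6.1), [312.0, 204.0])]
[(440.4, 335.8, 208.3, 148.9, np.float32(-6.2), [314.0, 194.0])]
```

View pics/w29.png

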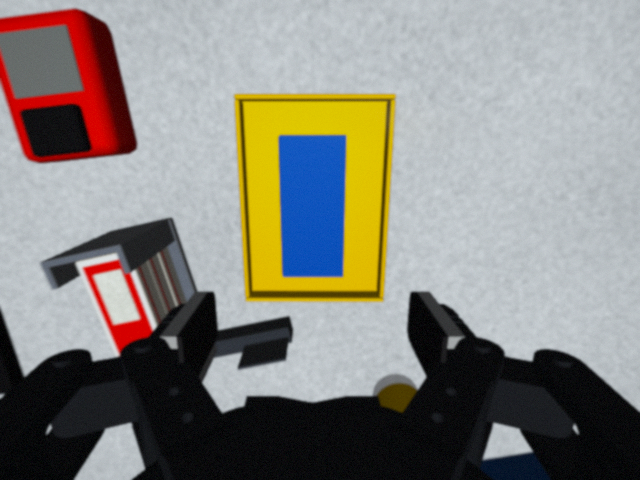

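The pile is aligned at px (312,204) in the tray, and the cassette column is in the carrier. Last numeric check from the top camera, then hand in.

```bash
python3 - <<'E'
from h import *
from station import viewer,job,r
a=np.load("top0.npz");c=viewer.read_camera("top");K,T=c["camera_matrix"],c["cam_to_world"]
for im in(a["img"],c["img"]):
    H,S,V=cv2.split(cv2.cvtColor(im,cv2.COLOR_BGR2HSV))
    red=((H<6)|(H>174))&(S>150)&(V>90);ora=(H>5)&(H<16)&(S>170)&(V>100)
    print("red z157",[q[:2] for q in rect(red,K,T,.157,4)],"orange",[q[:2] for q in rect(ora,K,T,.065,3)])
print(r.read_state()["joint_vel"].round(3))
job.hand_in()
E
```

```text
red z157 [(313.0, 113.7), (559.6, -60.2), (661.0, -251.6), (579.2, 271.6), (811.7, 188.3)] orange [(911.1, -309.1), (410.1, -125.8), (717.0, 434.8)]
red z157 [(313.1, 113.7), (508.4, 145.7), (661.6, -250.8), (587.7, 193.9), (857.4, 164.0)] orange [(911.0, -309.0), (409.6, -125.4), (716.9, 434.8)]
[-0.     0.058  0.061 -0.001 -0.062  0.001]
the job is handed in; nothing more can be done
```

The job is done and handed in at about 50 s of the 208 s allowed. No verdict was reported.

- **Cassettes:** this start had three cassettes. All are stacked in the carrier. The last wrist-camera check put the top one at (519, 153), yaw 6.4°. The carrier measures (519, 153.5), yaw 6.5°.
- **Bolt:** it was closed after all the cassettes were in, until it met the stop at 18 N after about 78 mm of travel. Its knob is within 2 mm of the calculated home position.
- **Plates:** all four lie in one pile in the tray. The top plate is about 3 mm from the tray's centre and aligned to 0.1°.
- **Tray knock:** the tray was knocked about 1 cm while I was away from it. The pile moved with it, and I placed the last plate at the new position.
- **Jars and bottles:** the three caps I compared (the cup, the orange-capped gel bottle and the red-capped jar) read within 1 mm of their starting places. I did not measure the stain bottle or the second jar again, but nothing went near them.

**Failed or disagreeing checks:**
- The first grasp of a plate slid off the top and was repeated lower down, without moving the plate.
- The top camera put the carrier about 3.5 mm lower in y than the wrist camera did. I used the wrist value, and the cassettes went in without contact.
- The arm was still settling slightly at hand-in (about 0.06 rad/s), well clear of everything.

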